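Raise the lens head one notch and turn the specimen up

TASK

Get the inspection stand ready: lift the lens head by its knob until the pawl catches the next notch up, one notch only, and let it hang there on its pawl. Then roll the aluminium bar in its V-blocks until the specimen on its flat stands straight up under the lens, and let go. Nothing may touch the specimen, neither hand nor lens, and leave the jar, dish, slide box and wash bottle where they stand.

Things in the scene. Friction and masses are not known exactly. Their poses are not given: they have to be found in the camera images.
- stand: White fixed base plate 210 x 150 x 12 mm (x by y), origin at the centre of its underside; x points from its front edge to the column at the rear, y along the bar, z up. Two steel V-blocks (46 x 20 mm, at y = +-54 mm, 98 mm high with their leaf keepers) hold the bar at x = -35 mm; a boss (50 x 56 mm, 57 mm high) at x = +70 mm holds the column.
- head (a joint): Height of the lens head on the column, m: 0 hanging on its pawl at the start, growing upward, at most 0.070. Notches are 30 mm apart: past about 0.034 the pawl springs in by itself and the head, let down, hangs at 0.030; past about 0.064 it catches the one after. It cannot be lowered past a caught notch. It slides freely, weighs 0.4 to 0.75 kg and falls back if let go too soon.
- knob (a point): Grip point on the axis of the upright black lifting knob, a plain cylinder 26 mm in diameter and 44 mm tall standing on the front of the head's arm, directly above the bar's middle; the point is 28 mm above the arm's top face and 16 mm below the knob's top; axes as the stand's. The column is 105 mm behind it.
- lens (a point): Centre of the lower face of the black lens barrel (34 mm in diameter), directly above the middle of the bar; axes as the stand's. The barrel hangs below the front of the head's white level arm, which is 40 mm wide (along y), 28 mm thick and reaches 127 mm forward from the column's centre; the arm's top face is 76.5 mm above this point.
- bar (a joint): Roll of the bar, rad: 0 with the flat and specimen straight up, positive when the specimen leans to the front of the stand (its -x); range -1.7 to 1.7. The bar turns in place in the V-blocks with slight drag (about 0.05 N m), held down by the leaf keepers, and stays where it is left.
- bar_axis (a point): Middle of the bar, on its axis, 80 mm above the bench; its y runs along the bar, its z points out of the flat to the specimen (so it turns with the bar). Aluminium bar 250 mm long; its middle 70 mm is cut to a square section 22 mm wide with the flat 8 mm above the axis.
- bar_left (a point): On the bar's axis, 100 mm from the middle towards the stand's +y: the middle of the free round end, 28 mm in diameter, that runs from the V-block's outer face (64 mm from the middle) to the bar's end (125 mm). Turns with the bar.
- bar_right (a point): The same at the other end, towards the stand's -y.
- specimen: Small stub fixed to the flat at the bar's middle: a thin steel post, an aluminium disc 16 mm in diameter and a brown stone chip; its top is 50 mm from the bar's axis. Origin on the bar's axis, z towards the chip. With the head in the starting notch the upright specimen would strike the lens; one notch up it clears by 16 mm or more. It must not be touched.
- jar: Loose tall glass jar, 60 mm in diameter, 150 mm high, origin at the centre of its underside; stands close beyond one end of the bar and leaves no room for a gripper there.
- dish: Loose low clear round dish with a cork floor, 90 mm in diameter, 18 mm high, origin at the centre of its underside; stands beyond the bar's other end.
- slidebox: Loose wooden slide box 55 x 100 x 32 mm (x, y, z), origin at the centre of its underside, in front of the stand.
- washbottle: Loose white bottle, 64 mm in diameter, 165 mm high, origin at the centre of its underside, at the stand's rear.
- column: Aluminium column 24 mm square with dark saw teeth on its rear face, top 293 mm above the bench; origin on its centre line at bench level, axes as the stand's. The height at which it is clamped, and the head with it, differs by up to 4 mm up or down between starts.

How it is judged:
By the outcome, as a careful person would: the job done as asked, in the order asked, and still so for the second after the job is handed in, with the robot touching nothing.
It also fails if it takes over 58 s, if anything falls off the work surface, if the arm or the gripper's body presses on something with over 40 N, if the wrist force passes 120 N, or if a joint passes its speed limit or range.

ROBOT

A 6-joint arm with a two-finger parallel gripper is mounted at the origin on the work surface. World frame = base frame: x ahead of the robot, y to its left, z up, the work surface at z = 0. Lengths are in mm, angles in rad, forces in N, time in s.
With the tool pointing down it reaches from about 275 to 1000 mm from the base axis. Payload 8.4 kg.
Tool frame: the origin (TCP) lies midway between the tips of the shut fingers; the grasp point (between the pads) lies 19 mm behind it; z points along the fingers, y is the direction in which the jaws open and shut (so a half turn about z gives the same grasp; the last joint's range is limited). The gripper opens to 85 mm and grips with 20 to 120 N. Pads are 22 mm wide; open, the fingers measure 114 mm over their backs; the gripper's body (76 mm by 85 mm) begins 54 mm behind the grasp point. The pads swing forward as they close: fully open they stand 13 mm farther back than shut.
Start: joints at [-1.294, 0.353, 1.633, -0, 1.155, -0.002], TCP at [172, -600.869, 198.981] pointing down, gripper open.
Joint ranges: [-2.63, 2.63], [-0.92, 2.1], [0.06, 2.66], [-1.3, 4.44], [0, 2.69], [-3.02, 3.02]. Speed limits (rad/s): [2.22, 2.22, 2.79, 3.14, 3.14, 3.14].

INTERFACE

Orientations are given as [roll, pitch, yaw] about the fixed x, y, z axes, in that order (R = Rz(yaw) Ry(pitch) Rx(roll)).
In Python, from plant import status, imaging, manip gives the robot as it stands.
- The arm moves only by the shell command python3 -m inch 'ROWS' [FORCE]. ROWS is JSON, a list that holds one entry, the list of rows, each a list of 7 numbers: the turn, a rotation vector about the tool's x, y, z in degrees, then the shift along the tool's x, y, z in m, then the opening, from -1 (shut) to 1 (fully open). In form: [[[ax, ay, az, x, y, z, gripper], ...]]. A call has exactly 10 rows; each row shifts and turns the pose as measured when the row begins, along the tool's axes as they then stand; what a row does not reach is not made up. A row lasts 1/12 s, in which the tool goes at most 41.7 mm and 7.16 degrees, less where a joint would pass 70% of its speed; a pose out of reach is approached as far as the arm can. A call with a gripper value outside its range is refused whole. The fingers move at their own pace and stop on an object; FORCE is the grip in N (left out, the last holds). Time passes only in rows, so rows that do not move let the fingers close, or fill a call up. It gives the time, the measured TCP pose, the force and the opening at its end, in the units of the state.
- status.sense(): the state, without advancing time (a new reading comes with each control period).
- imaging.get_image(name): name is "scene" or "top" or "wrist"; returns a dict with "image" (384x512x3 uint8, red, green, blue), "mtx" (3x3 intrinsics, pixels), "eye" and "orientation" of the camera in the world. Camera axes: x right, y down, z forward; pixel columns grow to the right and rows downward; lengths in mm; the calibration is good to about 2 mm. A picture is of the moment at which its call begins. There is no depth.
- manip.finish_job(): hands the job in, once; it reports no verdict.
Trained networks look in the newest picture that a camera, given by its name, has taken for a name from the list of things; names that differ only in an ending like _2 or _b are one class to them, and where a whole thing is asked for, a point or a joint stands for the part that bears it (a point fixed in the world has none). Each returns a list of dicts, best first, with "p" (0 to 1); they miss things now and then, are a little off and sometimes report something else, mostly with a low value. They report only what shows in the picture. A call takes as long as a camera call.
- imaging.search_frame(camera, name): "position" ([column, row] in pixels, amid what is visible of it).
- imaging.masks_of(camera, name): "region" (384x512 bool, what is visible of it) and "position" ([column, row] in pixels, amid what is visible of it).
- imaging.place_of(camera, name): "position" ([column, row] in pixels: a listed point, or the origin of a listed thing).
The state is a dict: "time_s": time; "joint_pos": joint angles; "qd": joint speeds; "joint_efforts": joint torques, N m; "tcp_pos": TCP position; "tcp_rot": TCP orientation; "wrist_force": force on the tool from outside, world axes, zero at the start; "wrist_torque": the same for the moment, N m; "finger_gap": opening from 0.0 (shut) to 1.0 (fully open).
Only numpy, scipy, OpenCV 4.12 (cv2) and the standard library are available. Lean on these libraries where they do the work, as an engineer would, in place of code of your own. Each camera call takes 0.05 s, during which the arm holds its last target.

## Working session

There is one attempt and no reset: what is moved stays moved. The work goes in short steps, Python scripts to look and compute and a shell command to move; the robot and the scene stay as the last step left them, time stands still between calls to the robot, and variables do not carry over. Pictures are saved under pics/ and viewed, and the job is handed in when it is done.

```bash
ls; mkdir -p pics; cat > h.py <<'E'
import numpy as np, cv2
from scipy.spatial.transform import Rotation as R
from plant import status, imaging, manip
def snap(n,f):
    d=imaging.get_image(n); cv2.imwrite('pics/'+f,cv2.cvtColor(d['image'],cv2.COLOR_RGB2BGR)); return d
E
python3 - <<'E'
from h import *
s=status.sense(); print(s)
for n in ['scene','top','wrist']:
    d=snap(n,n+'0.png'); print(n,d['mtx'],d['eye'],d['orientation'])
E
```

```text
pics
{'time_s': 0.0, 'joint_pos': array([-1.29439928e+00,  3.53627854e-01,  1.63413072e+00,  1.93135863e-05,
        1.15520567e+00, -2.42468966e-03]), 'qd': array([-2.21658230e-04, -4.29450824e-04, -1.22680475e-03, -5.76786975e-05,
       -6.24404151e-04, -1.97688655e-04]), 'joint_efforts': array([ 5.16471318e-04, -6.05256057e+01, -3.42071307e+01, -1.66258228e-04,
        9.38387762e-03, -4.29976907e-07]), 'tcp_pos': array([ 171.86430571, -600.36577531,  198.27585171]), 'tcp_rot': array([-3.14022111e+00, -2.09844824e-05,  2.78813913e-01]), 'wrist_force': array([-0.01406005,  0.40714634,  0.61478791]), 'wrist_torque': array([-0.04229078,  0.02882589,  0.00576767]), 'finger_gap': 0.9958953531440083}
scene [[459.38704944   0.         262.51217295]
 [  0.         459.38704944 187.96742967]
 [  0.           0.           1.        ]] [1313.15646111 -329.76565177  909.37991036] [-2.32790216e+00  2.03271293e-03  1.11178635e+00]
top [[447.60747676   0.         260.48337636]
 [  0.         447.60747676 177.90953599]
 [  0.           0.           1.        ]] [ 470.92354208   32.42326625 1100.51099582] [-3.00439966 -0.038698   -1.5422305 ]
wrist [[284.15451138   0.         252.33818847]
 [  0.         284.15451138 191.87025346]
 [  0.           0.           1.        ]] [ 252.70954867 -578.43681024  372.96196007] [ 2.80980466e+00  2.64753607e-03 -1.29268201e+00]
```

View pics/scene0.png

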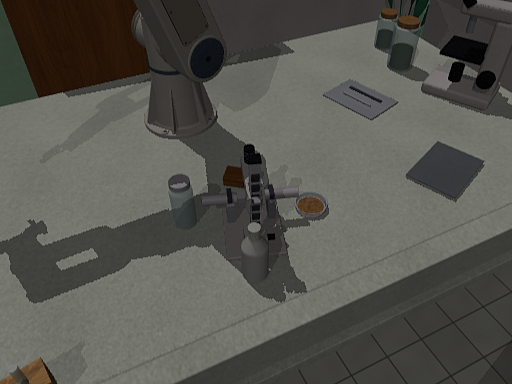

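View pics/top0.png

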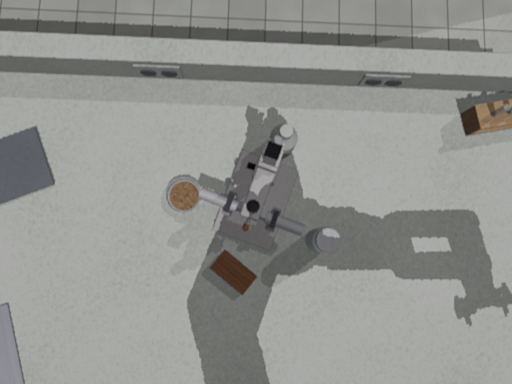

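```bash
python3 - <<'E'
from h import *
for c in ['scene','top']:
    for n in ['stand','knob','lens','bar_axis','bar_left','bar_right','specimen','jar','dish','slidebox','washbottle','column']:
        r=imaging.place_of(c,n); print(c,n,[(np.round(q['position'],1),round(q['p'],2)) for q in r[:2]])
E
```

```text
scene stand []
scene knob [(array([252.1, 153.8]), 0.83)]
scene lens [(array([250.6, 182.3]), 0.89)]
scene bar_axis [(array([249.7, 195.3]), 0.72)]
scene bar_left [(array([287.5, 192.2]), 0.71)]
scene bar_right [(array([214. , 200.5]), 0.75), (array([252. , 185.3]), 0.23)]
scene specimen []
scene jar [(array([187.7, 218. ]), 0.55), (array([290. , 192.5]), 0.46)]
scene dish [(array([308.9, 206.4]), 0.9)]
scene slidebox [(array([242.8, 182.1]), 0.54)]
scene washbottle [(array([255. , 274.3]), 0.94), (array([252.8, 151.2]), 0.25)]
scene column []
top stand [(array([253.4, 201.2]), 0.83), (array([211.5, 198.3]), 0.26)]
top knob [(array([250.9, 201.6]), 0.9)]
top lens []
top bar_axis [(array([250.2, 210.5]), 0.6), (array([313.6, 237.1]), 0.27)]
top bar_left [(array([207.5, 199.1]), 0.93)]
top bar_right [(array([294. , 226.1]), 0.86)]
top specimen [(array([249.7, 210.1]), 0.44)]
top jar [(array([314.8, 236.5]), 0.71)]
top dish [(array([185.2, 196.9]), 0.85)]
top slidebox [(array([234.6, 268.8]), 0.62)]
top washbottle [(array([278.8, 145.2]), 0.88)]
top column []
```

```bash
cat >> h.py <<'E'
def ray(d,px):
    Rm=R.from_euler('xyz',d['orientation']).as_matrix()
    v=Rm@np.linalg.solve(d['mtx'],[px[0],px[1],1.]); return np.array(d['eye']),v/np.linalg.norm(v)
def atz(d,px,z):
    e,v=ray(d,px); return e+v*(z-e[2])/v[2]
def tri(rs):
    A=0;b=0
    for e,v in rs:
        P=np.eye(3)-np.outer(v,v); A=A+P; b=b+P@e
    x=np.linalg.solve(A,b); return x,[np.linalg.norm((np.eye(3)-np.outer(v,v))@(x-e)) for e,v in rs]
def proj(d,X):
    Rm=R.from_euler('xyz',d['orientation']).as_matrix()
    c=Rm.T@(np.array(X)-d['eye']); p=d['mtx']@c; return p[:2]/p[2]
E
python3 - <<'E'
from h import *
S=imaging.get_image('scene');T=imaging.get_image('top')
def q(c,n):
    r=imaging.place_of(c,n); return r[0]['position'] if r else None
P={}
for n in ['knob','bar_axis','bar_left','bar_right','dish','jar']:
    a,b=q('scene',n),q('top',n)
    if a is not None and b is not None: print(n,*[np.round(v,1) for v in tri([ray(S,a),ray(T,b)])])
for n in ['bar_axis','bar_left','bar_right']:
    for c,d in (('scene',S),('top',T)):
        a=q(c,n); 
        if a is not None: P[n,c]=atz(d,a,80);print(n,c,np.round(P[n,c],1))
v=P['bar_left','top']-P['bar_right','top'];print('len',np.linalg.norm(v),'yaw of y',np.degrees(np.arctan2(v[1],v[0]))-90)
v=P['bar_left','scene']-P['bar_right','scene'];print('len',np.linalg.norm(v),np.degrees(np.arctan2(v[1],v[0]))-90)
import os
print(atz(T,q('top','slidebox'),0),atz(T,q('top','washbottle'),0),atz(T,q('top','jar'),0),atz(T,q('top','dish'),0))
im=T['image'][120:300,160:360];cv2.imwrite('pics/topz.png',cv2.cvtColor(cv2.resize(im,None,fx=4,fy=3.3,interpolation=2)[:600,:800],cv2.COLOR_RGB2BGR))
im=S['image'][130:290,160:340];cv2.imwrite('pics/scz.png',cv2.cvtColor(cv2.resize(im,None,fx=3.7,fy=3.7,interpolation=2)[:600,:800],cv2.COLOR_RGB2BGR))
E
```

```text
knob [543.1  17.9 221.9] [2.3 2.3]
bar_axis [535.   18.4  61.4] [2.8 2.8]
bar_left [566.2 110.2  68.7] [5.9 5.9]
bar_right [508.4 -76.3  80.5] [0.8 0.8]
dish [575.4 177.8  -6.2] [2.1 2.1]
jar [ 478.2 -138.6    4.5] [5.2 5.2]
bar_axis scene [551.    8.2  80. ]
bar_axis top [534.9  21.1  80. ]
bar_left scene [578.2 109.9  80. ]
bar_left top [562.6 104.1  80. ]
bar_right scene [507.6 -76.9  80. ]
bar_right top [508.8 -75.6  80. ]
len 187.59320886665233 yaw of y -16.687858172329996
len 199.67306770550664 -20.716703845643764
[401.22760676  56.06023601   0.        ] [707.85875577 -56.06708178   0.        ] [ 480.07227038 -134.30854251    0.        ] [573.88954824 175.03044372   0.        ]
```

View pics/topz.png

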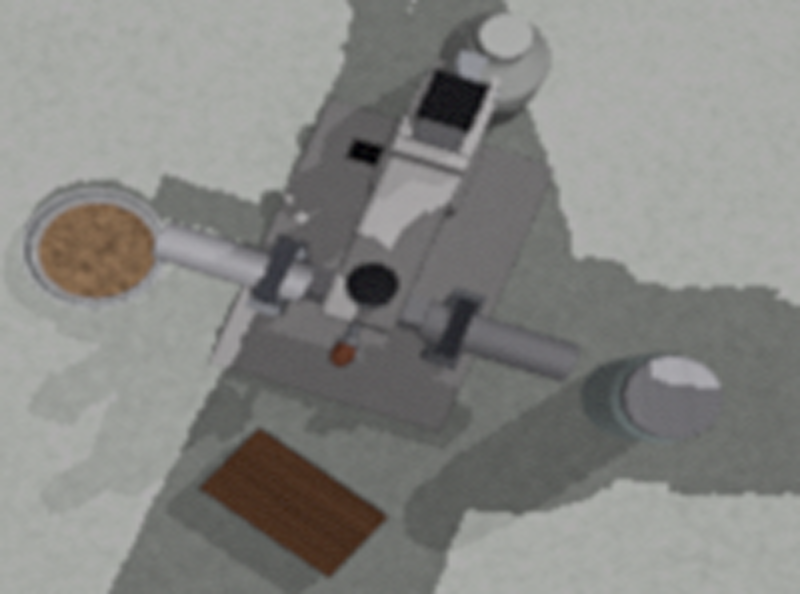

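View pics/scz.png

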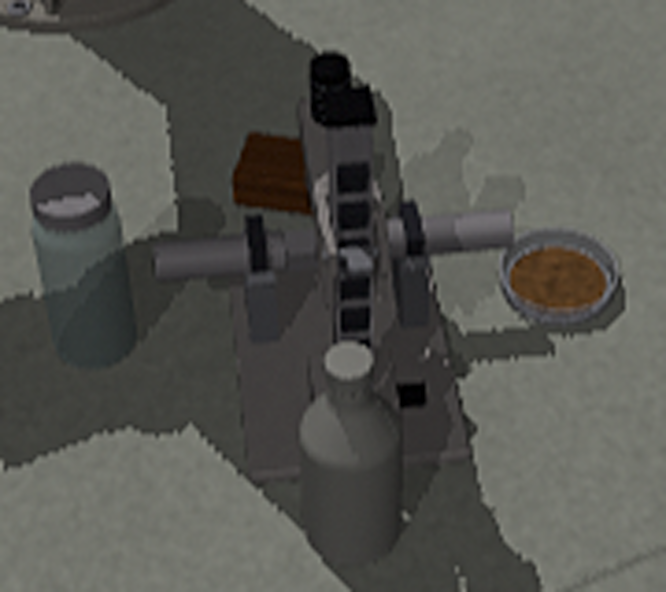

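The stand is yawed by about −17° to −19°. The specimen leans to the front, with its chip at top (246,227). The jar is beyond bar_right and the dish is past bar_left. I'll rise first, then go over.

```bash
python3 -m inch '[[[0,0,0,0,0,-0.041,0.6],[0,0,0,0,0,-0.041,0.6],[0,0,0,0,0,-0.041,0.6],[0,0,0,0.03,-0.028,0,0.6],[0,0,0,0.03,-0.028,0,0.6],[0,0,0,0.03,-0.028,0,0.6],[0,0,0,0.03,-0.028,0,0.6],[0,0,0,0.03,-0.028,0,0.6],[0,0,0,0.03,-0.028,0,0.6],[0,0,0,0.03,-0.028,0,0.6]]]' 60
python3 - <<'E'
from h import *
T=imaging.get_image('top');S=imaging.get_image('scene')
# bar line from hand-read centreline pixels
L=np.array([200,194.4]);Rr=np.array([304.3,229.0])
a,b=atz(T,L,80),atz(T,Rr,80);v=a-b;print(a,b,np.linalg.norm(v),np.degrees(np.arctan2(v[1],v[0]))-90)
print(status.sense()['time_s'])
E
```

```text
time_s: 3.38
tcp_pos: [320.2, -354.6, 327.9]
tcp_rot: [3.138, -0.001, 0.268]
wrist_force: [1.1, -0.6, 0.1]
finger_gap: 0.798
[570.38092197 133.77745503  80.        ] [ 499.03277544 -106.14826345   80.        ] 250.30962506640114 -16.56121356197407
3.4833
```

```bash
python3 - <<'E'
import numpy as np
for i in range(10):
    y=np.radians(min(15.4+7*i,73.4)); c,s=np.cos(y),np.sin(y)
    dx,dy=20.5,37.5
    print(i, round(np.degrees(y),1), round((dx*c+dy*s)/1000,3), round((dx*s-dy*c)/1000,3))
E
```

```text
0 15.4 0.03 -0.031
1 22.4 0.033 -0.027
2 29.4 0.036 -0.023
3 36.4 0.039 -0.018
4 43.4 0.041 -0.013
5 50.4 0.042 -0.008
6 57.4 0.043 -0.003
7 64.4 0.043 0.002
8 71.4 0.042 0.007
9 73.4 0.042 0.009
```

```bash
python3 -m inch '[[[0,0,-7,0.029,-0.029,0,0.6],[0,0,-7,0.032,-0.026,0,0.6],[0,0,-7,0.034,-0.022,0,0.6],[0,0,-7,0.036,-0.017,0,0.6],[0,0,-7,0.038,-0.012,0,0.6],[0,0,-7,0.039,-0.008,0,0.6],[0,0,-7,0.039,-0.003,0,0.6],[0,0,-7,0.039,0.002,0,0.6],[0,0,-2,0.038,0.006,0,0.6],[0,0,0,0,0,0,0.6]]]'
python3 - <<'E'
from h import *
s=status.sense();print(s['tcp_pos'],s['tcp_rot'])
W=snap('wrist','w1.png');T=imaging.get_image('top')
for n in ['knob','bar_left','bar_axis','specimen','column']:
    r=imaging.place_of('wrist',n);print(n,[(np.round(q['position'],1),round(q['p'],2)) for q in r[:2]])
    if r and n=='knob': print(atz(W,r[0]['position'],222))
    if r and n[:3]=='bar': print(atz(W,r[0]['position'],80))
E
```

```text
time_s: 4.32
tcp_pos: [492.2, -27.9, 328.9]
tcp_rot: [3.131, 0.005, 1.318]
wrist_force: [-0.3, -0.8, -1.6]
finger_gap: 0.805
[492.19761311 -27.94154563 328.90680291] [3.13097221 0.00517685 1.31795686]
knob [(array([288. , 127.6]), 0.59)]
[539.89180667  13.40404149 222.        ]
bar_left [(array([276.6,  39.6]), 0.73)]
[563.72003152 109.1618671   80.        ]
bar_axis [(array([273.9, 116.7]), 0.68)]
[537.72068709  13.21207809  80.        ]
specimen [(array([290.1, 113.5]), 0.56)]
column []
```

View pics/w1.png

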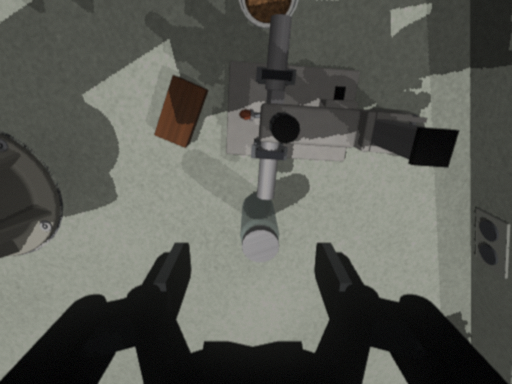

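```bash
python3 -m inch '[[[0,0,0.7,0.0175,0.0117,0,0.6],[0,0,0.7,0.0175,0.0117,0,0.6],[0,0,0.6,0.0175,0.0117,0,0.6],[0,0,0,0,0,0.02,0.6],[0,0,0,0,0,0.02,0.6],[0,0,0,0,0,0.02,0.6],[0,0,0,0,0,0.005,0.6],[0,0,0,0,0,0,0.6],[0,0,0,0,0,0,0.6],[0,0,0,0,0,0,0.6]]]'
python3 - <<'E'
from h import *
s=status.sense();print(s['tcp_pos'],s['tcp_rot'])
W=snap('wrist','w2.png');T=snap('top','t2.png');S=snap('scene','s2.png')
rs=[]
for c,d in (('wrist',W),('top',T),('scene',S)):
    r=imaging.place_of(c,'knob');print(c,[(np.round(q['position'],1),round(q['p'],2)) for q in r[:2]])
    if r: rs.append(ray(d,r[0]['position'])); print(atz(d,r[0]['position'],222))
if len(rs)>1: print(tri(rs))
E
```

```text
time_s: 5.5
tcp_pos: [539.7, -3.9, 265.8]
tcp_rot: [3.125, 0.007, 1.251]
wrist_force: [-0.4, -0.0, 0.5]
finger_gap: 0.799
[539.74200351  -3.90892509 265.77486033] [3.12522406 0.00682111 1.25148163]
wrist [(array([241.3, 183.1]), 0.76)]
[536.87781285  13.28798471 222.        ]
top []
scene [(array([250.7, 150.6]), 0.76)]
[531.60198089  23.52130846 222.        ]
(array([539.37119444,  17.71172935, 230.67590533]), [np.float64(2.258209418106003), np.float64(2.2582094181060555)])
```

View pics/w2.png

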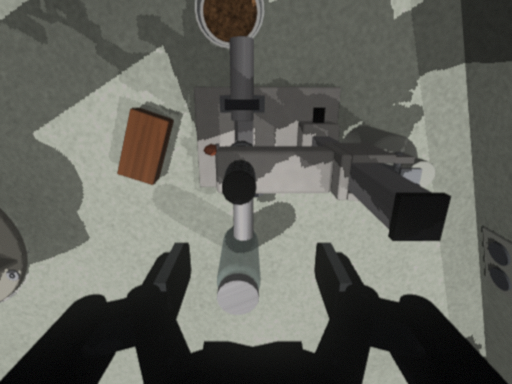

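View pics/s2.png

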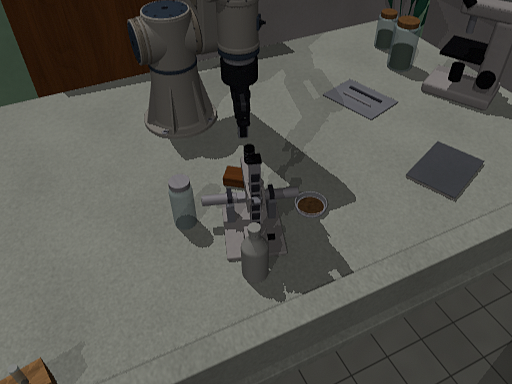

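```bash
python3 - <<'E'
from h import *
W=imaging.get_image('wrist');T=imaging.get_image('top');s=status.sense()
print(W['eye'],W['orientation'],s['tcp_pos'])
a,b=atz(W,(242,60),80+14),atz(W,(243,235),80+14);v=a-b;print(a,b,np.degrees(np.arctan2(v[1],v[0]))-90)
Rt=R.from_euler('xyz',s['tcp_rot']).as_matrix()
for d in (0,-19,30,60): print(d,proj(W,s['tcp_pos']+Rt[:,2]*d))
print(atz(T,(250.9,201.6),222), atz(T,(252.8,206),238),atz(W,(239,189),238))
g=W['image'][80:260,180:300];cv2.imwrite('pics/w2z.png',cv2.cvtColor(cv2.resize(g,None,fx=4,fy=3.3,interpolation=2)[:600],cv2.COLOR_RGB2BGR))
E
```

```text
[563.61823877  77.71175928 439.51080678] [ 2.80404349 -0.01615527 -0.31883865] [539.66079955  -3.21556294 265.1906371 ]
[568.57243582 111.44859702  94.        ] [499.36370198 -94.21200794  94.        ] -18.599072447794185
0 [252.04494177 224.14998445]
-19 [252.01685043 237.523146  ]
30 [252.07998726 207.46623632]
60 [252.10705168 194.58195796]
[545.56804049  19.39871975 222.        ] [535.82497718  15.70580741 238.        ] [535.78752431  14.86561714 238.        ]
```

View pics/w2z.png

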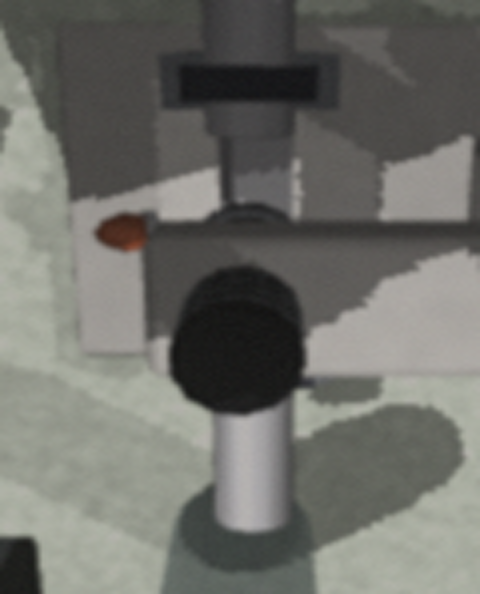

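```bash
python3 -m inch '[[[0.9,0,0,0.009,-0.005,0,0.6],[0,0,0,0.008,-0.0045,0,0.6],[0,0,0,0,0,0,0.6],[0,0,0,0,0,0,0.6],[0,0,0,0,0,0,0.6],[0,0,0,0,0,0,0.6],[0,0,0,0,0,0,0.6],[0,0,0,0,0,0,0.6],[0,0,0,0,0,0,0.6],[0,0,0,0,0,0,0.6]]]'
python3 - <<'E'
from h import *
s=status.sense();print(s['tcp_pos'],s['tcp_rot'])
W=snap('wrist','w3.png')
Rt=R.from_euler('xyz',s['tcp_rot']).as_matrix()
print(proj(W,s['tcp_pos']+Rt[:,2]*27), proj(W,s['tcp_pos']+Rt[:,2]*71))
E
```

```text
time_s: 6.73
tcp_pos: [535.5, 18.7, 265.0]
tcp_rot: [-3.14, 0.007, 1.254]
wrist_force: [1.0, -0.2, -1.3]
finger_gap: 0.801
[535.49286227  18.6697922  265.02316333] [-3.14013043  0.00689465  1.25381977]
[252.27842988 209.09184992] [252.30696413 190.66654592]
```

View pics/w3.png

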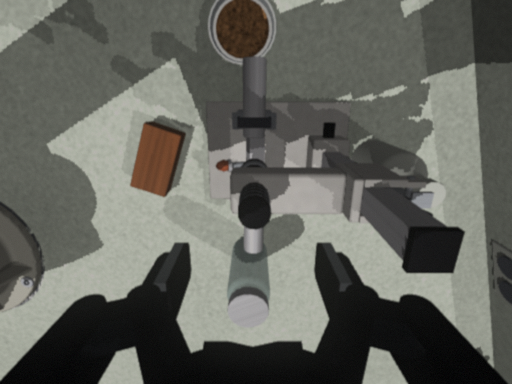

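Knob top is at (254,209) and the tool axis projects to (252,209), so they are aligned. I'll descend and grip.

```bash
python3 -m inch '[[[0,0,0,0,0,0.02,0.6],[0,0,0,0,0,0.02,0.6],[0,0,0,0,0,0.014,0.6],[0,0,0,0,0,0.006,0.6],[0,0,0,0,0,0,0.6],[0,0,0,0,0,0,-0.2],[0,0,0,0,0,0,-1],[0,0,0,0,0,0,-1],[0,0,0,0,0,0,-1],[0,0,0,0,0,0,-1]]]' 60
python3 - <<'E'
from h import *
s=status.sense();print(s['tcp_pos'],s['tcp_rot'],s['wrist_force'],s['finger_gap'])
snap('wrist','w4.png')
E
```

```text
time_s: 7.62
tcp_pos: [536.6, 18.0, 206.8]
tcp_rot: [3.14, 0.005, 1.253]
wrist_force: [1.3, -0.6, -6.1]
finger_gap: 0.246
[536.61378689  18.02685749 206.84613954] [3.13985455 0.00511486 1.25255514] [ 1.30973023 -0.61711023 -6.05344456] 0.24624899455007598
```

View pics/w4.png

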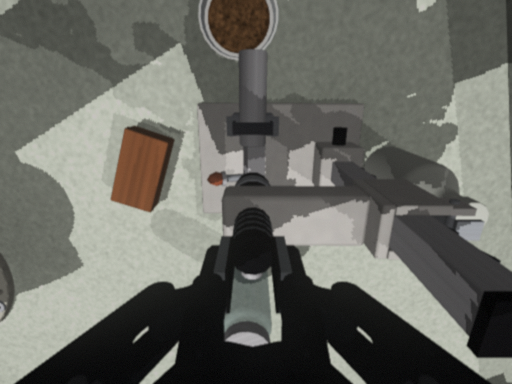

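```bash
python3 -m inch '[[[0,0,0,0,0,0,-1],[0,0,0,0,0,0,-1],[0,0,0,0,0,-0.003,-1],[0,0,0,0,0,-0.003,-1],[0,0,0,0,0,-0.004,-1],[0,0,0,0,0,0,-1],[0,0,0,0,0,0,-1],[0,0,0,0,0,0,-1],[0,0,0,0,0,0,-1],[0,0,0,0,0,0,-1]]]' 60
python3 - <<'E'
from h import *
s=status.sense();print(s['tcp_pos'],s['tcp_rot'],s['wrist_force'],s['finger_gap'])
snap('wrist','w5.png');snap('scene','s5.png')
E
```

```text
time_s: 8.5
tcp_pos: [536.6, 18.0, 216.4]
tcp_rot: [3.14, 0.005, 1.253]
wrist_force: [0.5, 0.5, -5.9]
finger_gap: 0.249
[536.57787497  18.02383889 216.40391428] [3.14018562 0.00538524 1.25267084] [ 0.53887043  0.47349834 -5.93517699] 0.24884613831242905
```

View pics/w5.png

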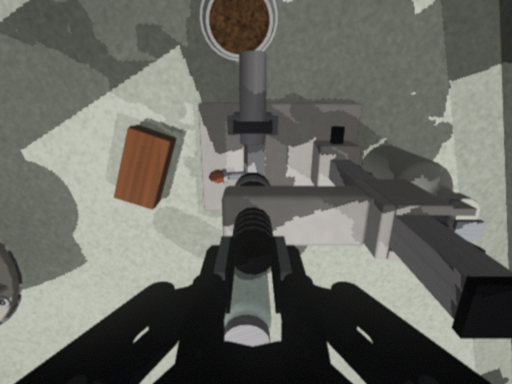

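Knob and head are moving with the gripper and the force is −5.9 N, so the grasp holds. I'll lift to about +40 mm in total.

```bash
python3 -m inch '[[[0,0,0,0,0,-0.005,-1],[0,0,0,0,0,-0.005,-1],[0,0,0,0,0,-0.005,-1],[0,0,0,0,0,-0.005,-1],[0,0,0,0,0,-0.005,-1],[0,0,0,0,0,-0.003,-1],[0,0,0,0,0,-0.002,-1],[0,0,0,0,0,0,-1],[0,0,0,0,0,0,-1],[0,0,0,0,0,0,-1]]]' 60
python3 - <<'E'
from h import *
s=status.sense();print(s['tcp_pos'],s['tcp_rot'],s['wrist_force'],s['finger_gap'])
snap('wrist','w6.png')
E
```

```text
time_s: 9.43
tcp_pos: [536.6, 18.0, 249.8]
tcp_rot: [3.14, 0.006, 1.253]
wrist_force: [3.0, -0.6, -7.1]
finger_gap: 0.245
[536.58717315  18.00231066 249.78212654] [3.13966324 0.0055507  1.25265035] [ 2.97314506 -0.61021528 -7.12750476] 0.24547460924928802
```

View pics/w6.png

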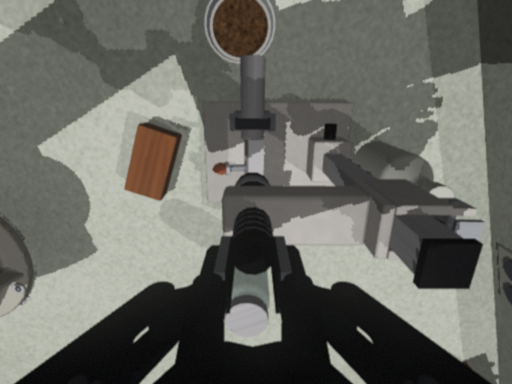

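```bash
python3 -m inch '[[[0,0,0,0,0,0.003,-1],[0,0,0,0,0,0.003,-1],[0,0,0,0,0,0.002,-1],[0,0,0,0,0,0.001,-1],[0,0,0,0,0,0.001,-1],[0,0,0,0,0,0,-1],[0,0,0,0,0,0,-1],[0,0,0,0,0,0,-1],[0,0,0,0,0,0,-1],[0,0,0,0,0,0,-1]]]'
```

```text
time_s: 10.32
tcp_pos: [536.6, 18.0, 238.6]
tcp_rot: [3.14, 0.006, 1.253]
wrist_force: [1.1, -0.1, -6.0]
finger_gap: 0.245
```

```bash
python3 -m inch '[[[0,0,0,0,0,0.001,-1],[0,0,0,0,0,0.001,-1],[0,0,0,0,0,0,-1],[0,0,0,0,0,0,-1],[0,0,0,0,0,0,-1],[0,0,0,0,0,0,-1],[0,0,0,0,0,0,-1],[0,0,0,0,0,0,-1],[0,0,0,0,0,0,-1],[0,0,0,0,0,0,-1]]]'
```

```text
time_s: 11.15
tcp_pos: [536.6, 18.0, 236.9]
tcp_rot: [3.14, 0.005, 1.253]
wrist_force: [1.0, -0.9, -4.6]
finger_gap: 0.249
```

```bash
python3 -m inch '[[[0,0,0,0,0,0.001,-1],[0,0,0,0,0,0,-1],[0,0,0,0,0,0,-1],[0,0,0,0,0,0,-1],[0,0,0,0,0,0,-1],[0,0,0,0,0,0,-1],[0,0,0,0,0,0,-1],[0,0,0,0,0,0,-1],[0,0,0,0,0,0,-1],[0,0,0,0,0,0,-1]]]'
```

```text
time_s: 11.98
tcp_pos: [536.6, 18.0, 236.8]
tcp_rot: [3.139, 0.005, 1.253]
wrist_force: [-0.5, -0.5, -1.6]
finger_gap: 0.243
```

The pawl now takes the weight: z has stopped and the load has dropped. I'll release and rise.

```bash
python3 -m inch '[[[0,0,0,0,0,0,0.6],[0,0,0,0,0,0,0.6],[0,0,0,0,0,0,0.6],[0,0,0,0,0,0,0.6],[0,0,0,0,0,-0.015,0.6],[0,0,0,0,0,-0.025,0.6],[0,0,0,0,0,-0.03,0.6],[0,0,0,0,0,-0.03,0.6],[0,0,0,0,0,0,0.6],[0,0,0,0,0,0,0.6]]]'
python3 - <<'E'
from h import *
s=status.sense();print(s['tcp_pos'],s['tcp_rot'],s['wrist_force'],s['finger_gap'])
W=snap('wrist','w7.png')
r=imaging.place_of('wrist','knob');print(r[:1])
if r:print(atz(W,r[0]['position'],252))
S=snap('scene','s7.png');r=imaging.place_of('scene','knob');print(r[:1])
for z in (222,252): print(proj(S,(536.5,17,z)))
E
```

```text
time_s: 12.82
tcp_pos: [536.9, 18.7, 341.9]
tcp_rot: [3.138, 0.005, 1.253]
wrist_force: [0.1, -0.5, -0.5]
finger_gap: 0.798
[536.88655207  18.69501184 341.88875727] [3.13816241 0.00472846 1.25266918] [ 0.11029048 -0.49977658 -0.49929664] 0.7984410402744773
[{'position': [250.7, 186.0], 'p': 0.75}]
[535.0415612   17.16383731 252.        ]
[{'position': [250.5, 141.6], 'p': 0.56}]
[249.09319866 152.52867207]
[248.80842186 142.47796828]
```

View pics/w7.png

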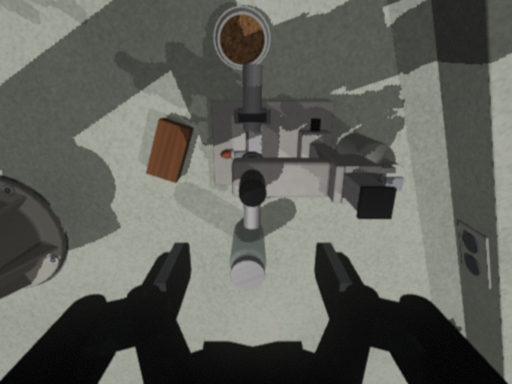

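View pics/s7.png

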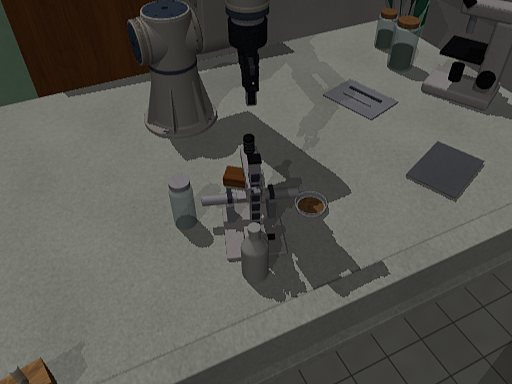

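```bash
cat > roll.py <<'E'
from h import *
def chip(d):
    im=d['image'];h=cv2.cvtColor(im,cv2.COLOR_RGB2HSV)
    m=((h[...,0]<14)|(h[...,0]>174))&(h[...,1]>110)&(h[...,2]>40)
    return m
def model(roll,r,yaw=np.radians(-17.6),c=(536,16.5,80)):
    return np.array(c)+r*(-np.sin(roll)*np.array([np.cos(yaw),np.sin(yaw),0])+np.cos(roll)*np.array([0,0,1]))
def near(d,rng=20):
    m=chip(d).astype(np.uint8); p0=proj(d,(536,16.5,90)); out=[]
    n,l,st,ce=cv2.connectedComponentsWithStats(m)
    return [(tuple(np.round(ce[i],1)),int(st[i,4])) for i in range(1,n) if np.linalg.norm(ce[i]-p0)<70 and st[i,4]>3],p0
E
python3 - <<'E'
from roll import *
for n in ('wrist','top'):
    d=imaging.get_image(n); print(n,near(d))
    if n=='top': snap('top','t8.png')
    for a in (0.6,0.8,1.0,1.2,1.4): print(a,np.round(proj(d,model(a,45)),1))
E
```

```text
wrist ([((np.float64(226.8), np.float64(153.6)), 60)], array([252.79228679, 152.9610936 ]))
0.6 [234.9 157. ]
0.8 [230.4 156.2]
1.0 [226.9 155.2]
1.2 [224.6 154.1]
1.4 [223.6 153. ]
top ([((np.float64(233.0), np.float64(271.6)), 922)], array([251.02714499, 210.80158644]))
0.6 [247.4 221. ]
0.8 [246.3 224. ]
1.0 [245.5 226.5]
1.2 [244.8 228.4]
1.4 [244.5 229.5]
```

Scene knob row is 141.6 against a predicted 142.5 for +30 mm: one notch up. Roll looks like about 1.05 rad from the chip at wrist (227,154) and top (245.5,227.6). Next I'll go above bar_left with the tool leaning 30° to the front.

```bash
python3 -m inch '[[[0,0,0,0.033,-0.0125,0,0.5],[0,0,0,0.033,-0.0125,0,0.5],[0,0,0,0.031,-0.0125,0,0.5],[-6,0,0,0,0,0,0.5],[-6,0,0,0,0,0,0.5],[-6,0,0,0,0,0,0.5],[-6,0,0,0,0,0,0.5],[-6,0,0,0,0,0,0.5],[0,0,0,0,0,0,0.5],[0,0,0,0,0,0,0.5]]]'
python3 - <<'E'
from h import *
s=status.sense();print(s['tcp_pos'],s['tcp_rot'])
Rt=R.from_euler('xyz',s['tcp_rot']).as_matrix();print(Rt.round(3))
W=snap('wrist','w9.png')
G=np.array([566,112,80.]);ax=np.array([.302,.953,0])
print(proj(W,G),proj(W,G+25*ax),proj(W,G-36*ax))
r=imaging.place_of('wrist','bar_left');print(r[:1])
E
```

```text
time_s: 14.0
tcp_pos: [529.6, 126.9, 331.0]
tcp_rot: [2.607, 0.008, 1.255]
wrist_force: [-0.5, 0.2, 0.9]
finger_gap: 0.749
[529.57447562 126.87678609 330.9686349 ] [2.60697244 0.00792327 1.25470158]
[[ 0.311  0.819  0.482]
 [ 0.95  -0.264 -0.165]
 [-0.008  0.509 -0.86 ]]
[188.1784919  154.95393741] [186.76299742 137.76751752] [190.1190933 178.5160148]
[{'position': [189.2, 158.9], 'p': 0.8}]
```

View pics/w9.png

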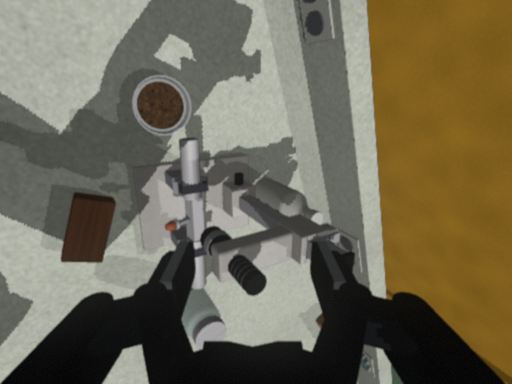

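```bash
python3 - <<'E'
from h import *
s=status.sense();Rt=R.from_euler('xyz',s['tcp_rot']).as_matrix()
G=np.array([568,109.5,80.])
print(Rt.T@(G-(19-0)*-Rt[:,2]-s['tcp_pos']),Rt.T@(G+(19-80)*Rt[:,2]-s['tcp_pos']))
E
```

```text
[ -2.28325411 -92.62019795 256.09890218] [ -2.28325411 -92.62019795 176.09890218]
```

```bash
python3 -m inch '[[[0,0,0,0,-0.0185,0.029,0.5],[0,0,0,0,-0.0185,0.029,0.5],[0,0,0,-0.001,-0.0185,0.029,0.5],[0,0,0,-0.001,-0.0185,0.029,0.5],[0,0,0,0,-0.0185,0.03,0.5],[0,0,0,0,0,0.015,0.5],[0,0,0,0,0,0.015,0.5],[0,0,0,0,0,0,0.5],[0,0,0,0,0,0,0.5],[0,0,0,0,0,0,0.5]]]'
python3 - <<'E'
from h import *
s=status.sense();print(s['tcp_pos'],s['tcp_rot'])
Rt=R.from_euler('xyz',s['tcp_rot']).as_matrix()
W=snap('wrist','w10.png')
G=np.array([568,109.5,80.]);ax=np.array([.302,.953,0])
print(proj(W,G),proj(W,G+25*ax),proj(W,G-36*ax),Rt.T@(G+19*Rt[:,2]-s['tcp_pos']))
r=imaging.place_of('wrist','bar_left');print(r[:1])
E
```

```text
time_s: 14.93
tcp_pos: [554.8, 117.0, 130.6]
tcp_rot: [2.613, 0.001, 1.232]
wrist_force: [0.9, -0.2, 0.2]
finger_gap: 0.754
[554.82052145 116.98885702 130.61533886] [2.61272266e+00 1.34723027e-03 1.23161504e+00]
[237.64330453 200.92799495] [236.23587281 172.61687787] [239.50358324 238.3483312 ] [ -2.60899228 -12.65834738  70.23137284]
[{'position': [234.3, 202.8], 'p': 0.95}]
```

View pics/w10.png

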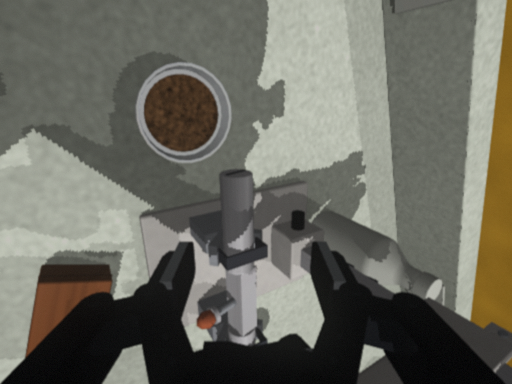

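The bar end rim is at (237,173) against a predicted (236,173), so the estimate holds. I'll advance and grip.

```bash
python3 -m inch '[[[0,0.75,-1.3,-0.0026,-0.0127,0,0.5],[0,0,0,0,0,0.015,0.5],[0,0,0,0,0,0.015,0.5],[0,0,0,0,0,0.01,0.5],[0,0,0,0,0,0,0.5],[0,0,0,0,0,0,0.5],[0,0,0,0,0,0,0.5],[0,0,0,0,0,0,0.5],[0,0,0,0,0,0,0.5],[0,0,0,0,0,0,0.5]]]'
python3 - <<'E'
from h import *
s=status.sense();print(s['tcp_pos'],s['tcp_rot'])
Rt=R.from_euler('xyz',s['tcp_rot']).as_matrix()
W=snap('wrist','w11.png')
G=np.array([568,109.5,80.]);ax=np.array([.302,.953,0])
print(proj(W,G),proj(W,G+25*ax),proj(W,G-36*ax),Rt.T@(G+19*Rt[:,2]-s['tcp_pos']))
r=imaging.place_of('wrist','bar_left');print(r[:1])
E
```

```text
time_s: 15.87
tcp_pos: [568.6, 116.1, 101.8]
tcp_rot: [2.597, -0.012, 1.26]
wrist_force: [-0.3, 0.3, 0.7]
finger_gap: 0.754
[568.58561795 116.12075078 101.78238   ] [ 2.59712122 -0.01188752  1.26034489]
[239.22898271 221.21256302] [238.35555605 189.45307173] [240.37803777 262.99443878] [-6.74162471 -9.9887058  38.32422367]
[{'position': [237.9, 222.0], 'p': 0.97}]
```

View pics/w11.png

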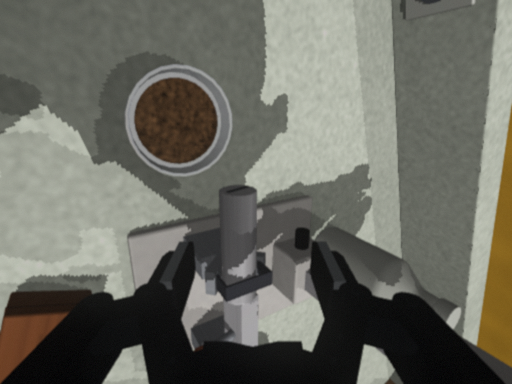

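```bash
python3 -m inch '[[[0,0,0,-0.003,-0.005,0,0.5],[0,0,0,-0.003,-0.005,0,0.5],[0,0,0,0,0,0,0.5],[0,0,0,0,0,0.012,0.5],[0,0,0,0,0,0.013,0.5],[0,0,0,0,0,0.012,0.5],[0,0,0,0,0,0,0.5],[0,0,0,0,0,0,0.5],[0,0,0,0,0,0,0.5],[0,0,0,0,0,0,0.5]]]'
python3 - <<'E'
from h import *
s=status.sense();print(s['tcp_pos'],s['tcp_rot'],s['wrist_force'])
Rt=R.from_euler('xyz',s['tcp_rot']).as_matrix()
W=snap('wrist','w12.png')
G=np.array([568,109.5,80.]);ax=np.array([.302,.953,0])
print(proj(W,G),proj(W,G+25*ax),Rt.T@(G+19*Rt[:,2]-s['tcp_pos']))
E
```

```text
time_s: 16.8
tcp_pos: [574.1, 106.8, 63.0]
tcp_rot: [2.599, -0.011, 1.261]
wrist_force: [0.2, 0.8, 0.4]
finger_gap: 0.751
[574.11944081 106.81793578  63.02511276] [ 2.59875321 -0.01092569  1.26117342] [0.19527332 0.81786423 0.40069367]
[257.60179658 235.52159607] [257.45660466 197.2661922 ] [0.87535517 3.0739596  1.03970081]
```

View pics/w12.png

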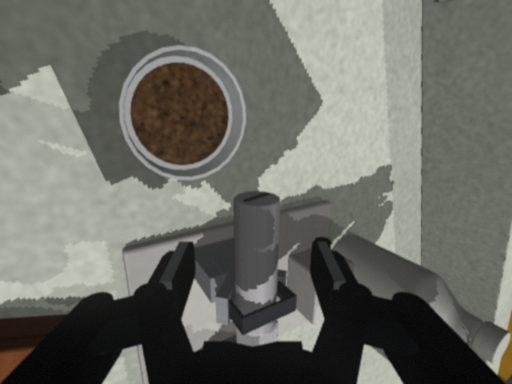

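```bash
python3 -m inch '[[[0,0,0,0,0.0028,0.001,0.5],[0,0,0,0,0,0,0.5],[0,0,0,0,0,0,0],[0,0,0,0,0,0,-1],[0,0,0,0,0,0,-1],[0,0,0,0,0,0,-1],[0,0,0,0,0,0,-1],[0,0,0,0,0,0,-1],[0,0,0,0,0,0,-1],[0,0,0,0,0,0,-1]]]' 35
python3 - <<'E'
from roll import *
s=status.sense();print(s['tcp_pos'],s['tcp_rot'],s['wrist_force'],s['wrist_torque'])
Rt=R.from_euler('xyz',s['tcp_rot']).as_matrix()
print(s['tcp_pos']-19*Rt[:,2])
W=snap('wrist','w13.png');T=snap('top','t13.png');S=snap('scene','s13.png');print(near(T),near(S),near(W))
E
```

```text
time_s: 17.68
tcp_pos: [577.6, 106.5, 65.8]
tcp_rot: [2.596, -0.013, 1.262]
wrist_force: [0.6, 0.3, -0.2]
finger_gap: -0.001
[577.57255746 106.52586036  65.78141561] [ 2.59643276 -0.0128748   1.26168243] [ 0.57003961  0.26093217 -0.17537735] [ 0.08283467  0.32561875 -0.02181649]
[568.12336355 109.32390481  82.02591258]
([((np.float64(245.1), np.float64(227.0)), 20), ((np.float64(233.0), np.float64(271.6)), 926)], array([251.02714499, 210.80158644])) ([((np.float64(233.5), np.float64(173.5)), 224), ((np.float64(233.7), np.float64(183.9)), 58)], array([249.9692519, 192.5229579])) ([], array([256.72304107, 369.978476  ]))
```

View pics/w13.png

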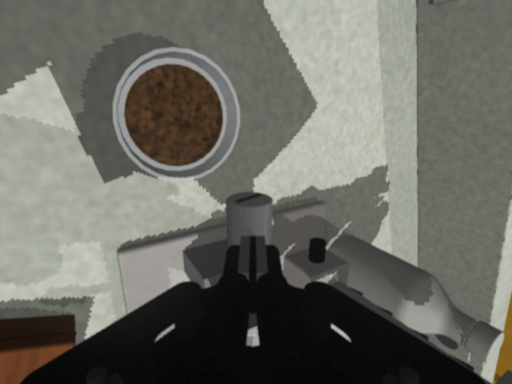

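View pics/t13.png

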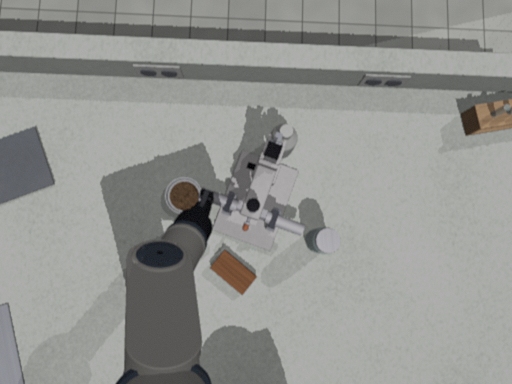

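```bash
python3 - <<'E'
from h import *
W=imaging.get_image('wrist');T=imaging.get_image('top');S=imaging.get_image('scene')
s=status.sense();Rt=R.from_euler('xyz',s['tcp_rot']).as_matrix();print(s['finger_gap'],s['tcp_pos'])
Rc=R.from_euler('xyz',W['orientation']).as_matrix()
for P in ([575.5,133.3,80],s['tcp_pos'],s['tcp_pos']-19*Rt[:,2]): print(proj(W,P),(Rc.T@(np.array(P)-W['eye']))[2],proj(T,P),proj(S,P))
for n,d,b in (('t',T,(160,240,150,250)),('s',S,(150,230,230,330)),('w',W,(160,384,130,400))):
    im=d['image'][b[0]:b[1],b[2]:b[3]];k=min(780/im.shape[1],580/im.shape[0]);cv2.imwrite(f'pics/z14{n}.png',cv2.cvtColor(cv2.resize(im,None,fx=k,fy=k,interpolation=2),cv2.COLOR_RGB2BGR));print(n,b,k)
E
```

```text
0.002164032399448588 [577.58179347 106.55210404  65.8087924 ]
[250.08412741 198.25588982] 167.81837058856908 [200.31585467 192.17372488] [296.98429487 190.86901438]
[252.58549605 224.21421746] 192.136391299951 [212.52915647 192.29916829] [288.16747745 198.44356225]
[252.59933842 237.63731259] 174.1704433610553 [210.63682916 195.63976587] [287.5970631  191.37758719]
t (160, 240, 150, 250) 7.25
s (150, 230, 230, 330) 7.25
w (160, 384, 130, 400) 2.5892857142857144
```

View pics/z14t.png

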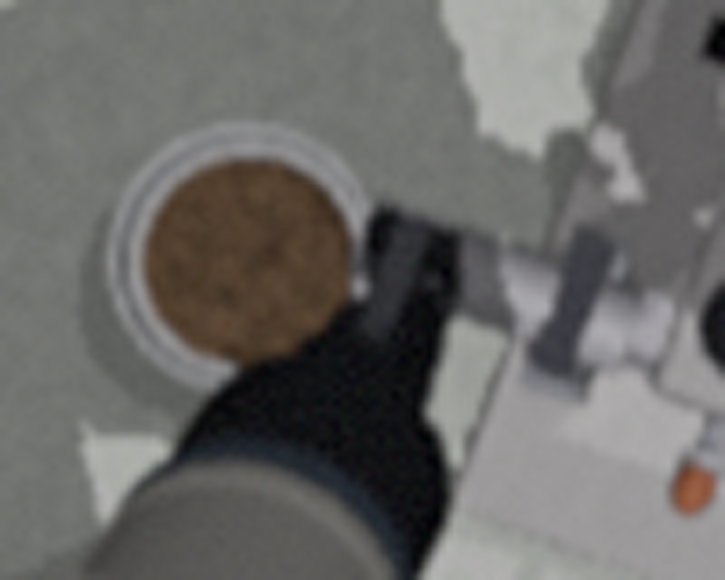

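View pics/z14s.png

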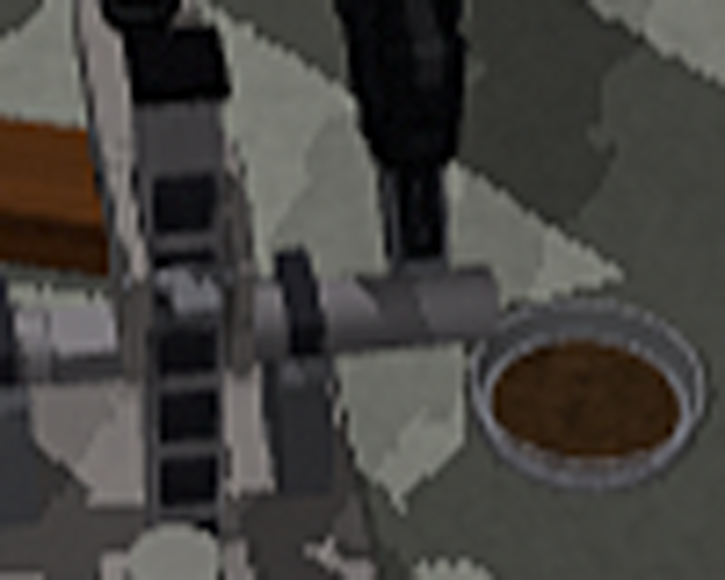

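View pics/z14w.png

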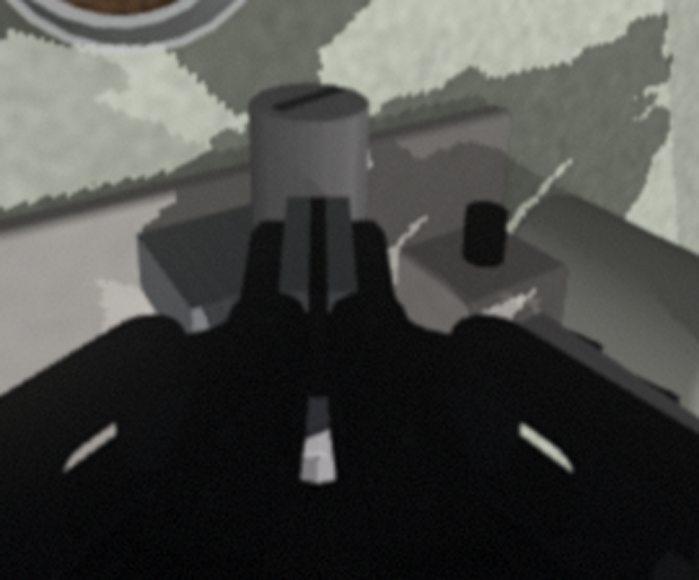

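```bash
python3 - <<'E'
from h import *
W=imaging.get_image('wrist');T=imaging.get_image('top');S=imaging.get_image('scene')
s=status.sense();Rt=R.from_euler('xyz',s['tcp_rot']).as_matrix()
for x in (-11,0,11):
  for z in (0,-20,-40):
    P=s['tcp_pos']+Rt@[x,0,z]; print(x,z,*[np.round(proj(d,P),1) for d in (W,T,S)],np.round(P,0))
c=Rt.T@(W['eye']-s['tcp_pos']);print(c)
G=np.array([568,109.5,80.])
for k in (-14,0,14): # tool-axis top of bar
    P=G+Rt@[0,0,k];print(k,*[np.round(proj(d,P),1) for d in (W,T,S)])
E
```

```text
-11 0 [252.7 238.7] [217.  193.9] [284.  198.9] [574.  96.  66.]
-11 -20 [252.7 254.2] [215.1 197.4] [283.4 191.5] [564.  99.  83.]
-11 -40 [252.7 273.4] [213.1 201.1] [282.8 184. ] [554. 102. 100.]
0 0 [252.6 224.2] [212.5 192.3] [288.2 198.5] [578. 107.  66.]
0 -20 [252.7 238.4] [210.6 195.8] [287.6 191. ] [568. 109.  83.]
0 -40 [252.7 256.1] [208.5 199.4] [287.  183.5] [558. 112. 100.]
11 0 [252.6 209.2] [208.1 190.7] [292.3 198. ] [581. 117.  66.]
11 -20 [252.7 222. ] [206.  194.2] [291.7 190.5] [571. 120.  83.]
11 -40 [252.7 238. ] [203.8 197.8] [291.1 183.1] [561. 123. 100.]
[ 8.32244998e+01 -4.17840854e-02 -1.74609196e+02]
-14 [250.4 247.8] [209.2 198.3] [287.2 186.7]
0 [250.6 236.2] [210.6 195.8] [287.6 191.9]
14 [250.7 226.3] [212.  193.3] [288.  197.1]
```

The gripper closed fully and missed. In all three views the fingertips rest on top of the bar: wrist row 236 and scene (287,186). So they sit about 30 mm shorter than the reported TCP implies. I'll back off, open, and go about 30 mm deeper, watching force.

```bash
python3 -m inch '[[[0,0,0,0,0,-0.015,0.5],[0,0,0,0,-0.0015,-0.005,0.5],[0,0,0,0,0,0,0.5],[0,0,0,0,0,0,0.5],[0,0,0,0,0,0.015,0.5],[0,0,0,0,0,0.015,0.5],[0,0,0,0,0,0.01,0.5],[0,0,0,0,0,0,0.5],[0,0,0,0,0,0,0.5],[0,0,0,0,0,0,0.5]]]'
python3 - <<'E'
from roll import *
s=status.sense();print(s['tcp_pos'],s['tcp_rot'],s['wrist_force'])
W=snap('wrist','w15.png');S=imaging.get_image('scene');T=imaging.get_image('top')
for n,d,b in (('t',T,(160,240,150,250)),('s',S,(150,230,230,330))):
    im=d['image'][b[0]:b[1],b[2]:b[3]];k=5;cv2.imwrite(f'pics/z15{n}.png',cv2.cvtColor(cv2.resize(im,None,fx=k,fy=k,interpolation=2),cv2.COLOR_RGB2BGR))
E
```

```text
time_s: 18.97
tcp_pos: [587.4, 104.4, 46.2]
tcp_rot: [2.596, -0.014, 1.263]
wrist_force: [0.1, -0.8, 0.2]
finger_gap: 0.749
[587.35040683 104.42304753  46.19136962] [ 2.59635252 -0.01416952  1.26255351] [ 0.14569302 -0.77193729  0.23351588]
```

View pics/w15.png

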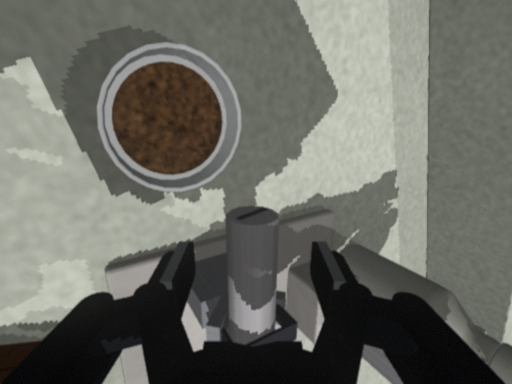

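View pics/z15s.png

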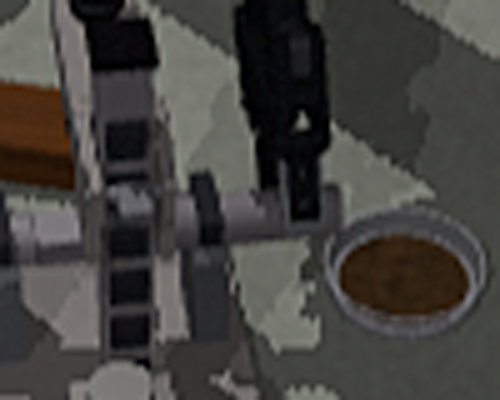

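View pics/z15t.png

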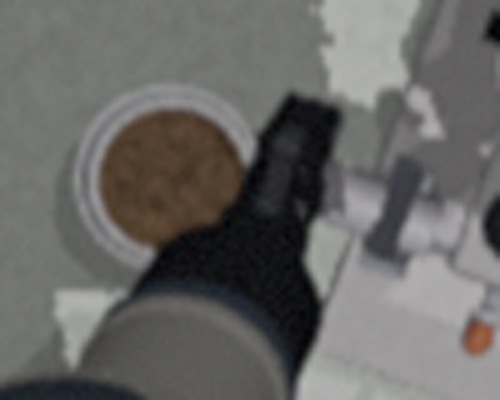

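```bash
python3 -m inch '[[[0,0,0,0,0,0.007,0.5],[0,0,0,0,0,0.004,0.5],[0,0,0,0,0,0,0.5],[0,0,0,0,0,0,-1],[0,0,0,0,0,0,-1],[0,0,0,0,0,0,-1],[0,0,0,0,0,0,-1],[0,0,0,0,0,0,-1],[0,0,0,0,0,0,-1],[0,0,0,0,0,0,-1]]]' 35
python3 - <<'E'
from roll import *
s=status.sense();print(s['tcp_pos'],s['tcp_rot'],s['wrist_force'],s['wrist_torque'])
W=snap('wrist','w16.png');T=imaging.get_image('top');print(near(T))
Rt=R.from_euler('xyz',s['tcp_rot']).as_matrix()
G=np.array([568,109.5,80.]);print(Rt.T@(G-s['tcp_pos']))
E
```

```text
time_s: 19.95
tcp_pos: [591.5, 104.9, 39.2]
tcp_rot: [2.599, -0.017, 1.264]
wrist_force: [-0.1, 0.4, -2.8]
finger_gap: 0.309
[591.52267855 104.89825298  39.20260131] [ 2.59872942 -0.01674742  1.26399759] [-0.07883953  0.36180601 -2.83831156] [0.24024899 0.35904796 0.00129616]
([((np.float64(245.0), np.float64(227.1)), 21), ((np.float64(233.0), np.float64(271.6)), 923)], array([251.02714499, 210.80158644]))
[ -2.0335766    0.70568157 -47.26824305]
```

View pics/w16.png

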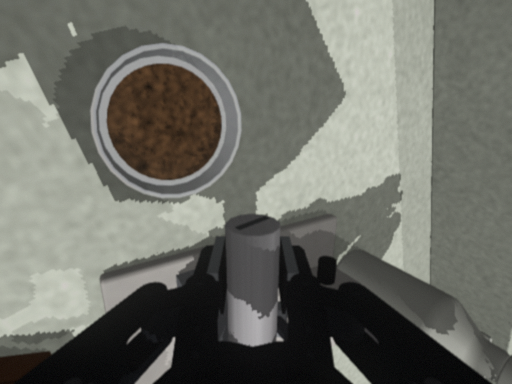

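The bar is gripped (gap 0.31), with its axis about 47 mm behind the reported TCP. I'll roll 20° about that axis first and check force.

```bash
python3 -m inch '[[[4,0,0,0,-0.0033,-0.0001,-1],[4,0,0,0,-0.0033,-0.0001,-1],[4,0,0,0,-0.0033,-0.0001,-1],[4,0,0,0,-0.0033,-0.0001,-1],[4,0,0,0,-0.0033,-0.0001,-1],[0,0,0,0,0,0,-1],[0,0,0,0,0,0,-1],[0,0,0,0,0,0,-1],[0,0,0,0,0,0,-1],[0,0,0,0,0,0,-1]]]'
cat > chk.py <<'E'
from roll import *
s=status.sense();print(s['tcp_pos'],s['tcp_rot'],s['wrist_force'],s['wrist_torque'],s['finger_gap'])
Rt=R.from_euler('xyz',s['tcp_rot']).as_matrix()
G=np.array([568,109.5,80.]);print('axis in tool',Rt.T@(G-s['tcp_pos']),'lean deg',np.degrees(s['tcp_rot'][0]))
T=imaging.get_image('top');print(near(T)[0])
E
python3 chk.py
```

```text
time_s: 20.88
tcp_pos: [582.3, 108.2, 34.9]
tcp_rot: [2.823, -0.013, 1.26]
wrist_force: [1.7, 1.2, -3.7]
finger_gap: 0.314
[582.30925115 108.17220332  34.86700987] [ 2.82330053 -0.01264197  1.25969489] [ 1.74838904  1.2342617  -3.70139333] [ 0.33540752  0.05431783 -0.03558341] 0.3138810394705415
axis in tool [ -2.54530518   0.81117657 -47.2902519 ] lean deg 161.7632043801871
[((np.float64(245.7), np.float64(225.5)), 23), ((np.float64(239.3), np.float64(274.3)), 576)]
```

```bash
python3 -m inch '[[[4,0,0,0,-0.0033,-0.0001,-1],[4,0,0,0,-0.0033,-0.0001,-1],[4,0,0,0,-0.0033,-0.0001,-1],[4,0,0,0,-0.0033,-0.0001,-1],[4,0,0,0,-0.0033,-0.0001,-1],[4,0,0,0,-0.0033,-0.0001,-1],[4,0,0,0,-0.0033,-0.0001,-1],[4,0,0,0,-0.0033,-0.0001,-1],[0,0,0,0,0,0,-1],[0,0,0,0,0,0,-1]]]'
python3 chk.py; python3 - <<'E'
from h import *
snap('wrist','w18.png');snap('top','t18.png')
E
```

```text
time_s: 21.77
tcp_pos: [556.4, 116.6, 34.0]
tcp_rot: [-2.878, -0.013, 1.257]
wrist_force: [-2.1, 2.0, 5.0]
finger_gap: 0.314
[556.3521818  116.5970598   34.04895128] [-2.87784033 -0.01334826  1.257     ] [-2.07411035  2.01606352  4.951943  ] [ 0.55163029  0.3123167  -0.41698819] 0.3137823857026245
axis in tool [ -2.54151792   0.82123754 -47.85817653] lean deg -164.8881047860283
[]
```

View pics/w18.png

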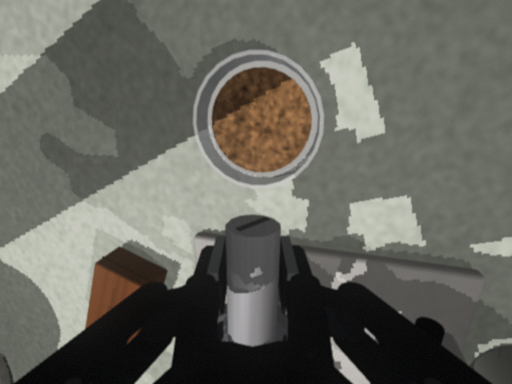

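View pics/t18.png

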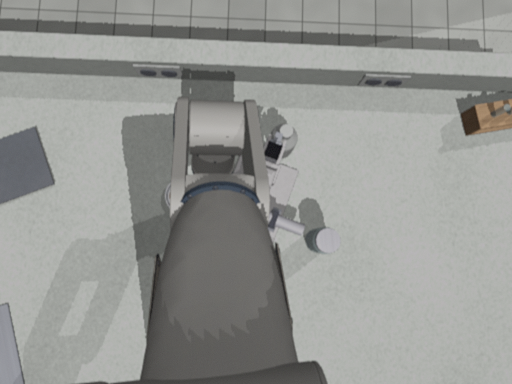

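```bash
cat > slot.py <<'E'
from h import *
import sys
W=imaging.get_image('wrist');b=(200,250,215,290)
im=W['image'][b[0]:b[1],b[2]:b[3]];cv2.imwrite('pics/'+sys.argv[1],cv2.cvtColor(cv2.resize(im,None,fx=10,fy=10,interpolation=2),cv2.COLOR_RGB2BGR))
E
python3 slot.py z19.png
python3 - <<'E'
from h import *
im=cv2.imread('pics/w16.png')[200:250,215:290];cv2.imwrite('pics/z16.png',cv2.resize(im,None,fx=10,fy=10,interpolation=2))
from roll import *
from scipy.optimize import least_squares
T=imaging.get_image('top')
ob=[(0,(245.1,227.0)),(0.2246,(245.7,225.5))]
for r in (42,44,46,48):
  for a in (0.9,1.0,1.1,1.2): print(r,a,[np.round(proj(T,model(a-o[0],r))-o[1],1) for o in ob])
E
```

```text
42 0.9 [array([ 1.1, -2.6]), array([ 1.5, -4.1])]
42 1.0 [array([ 0.7, -1.5]), array([ 1.1, -2.7])]
42 1.1 [array([ 0.4, -0.6]), array([ 0.6, -1.4])]
42 1.2 [array([0.1, 0.2]), array([ 0.2, -0.3])]
44 0.9 [array([ 0.9, -2. ]), array([ 1.4, -3.6])]
44 1.0 [array([ 0.5, -0.8]), array([ 0.8, -2.1])]
44 1.1 [array([0.1, 0.2]), array([ 0.4, -0.8])]
44 1.2 [array([-0.1,  1. ]), array([-0. ,  0.4])]
46 0.9 [array([ 0.6, -1.3]), array([ 1.2, -3.1])]
46 1.0 [array([ 0.2, -0.1]), array([ 0.6, -1.5])]
46 1.1 [array([-0.1,  0.9]), array([ 0.2, -0.1])]
46 1.2 [array([-0.4,  1.8]), array([-0.3,  1.1])]
48 0.9 [array([ 0.4, -0.6]), array([ 1. , -2.5])]
48 1.0 [array([-0. ,  0.6]), array([ 0.4, -0.9])]
48 1.1 [array([-0.4,  1.7]), array([-0.1,  0.5])]
48 1.2 [array([-0.7,  2.6]), array([-0.5,  1.8])]
```

View pics/z19.png

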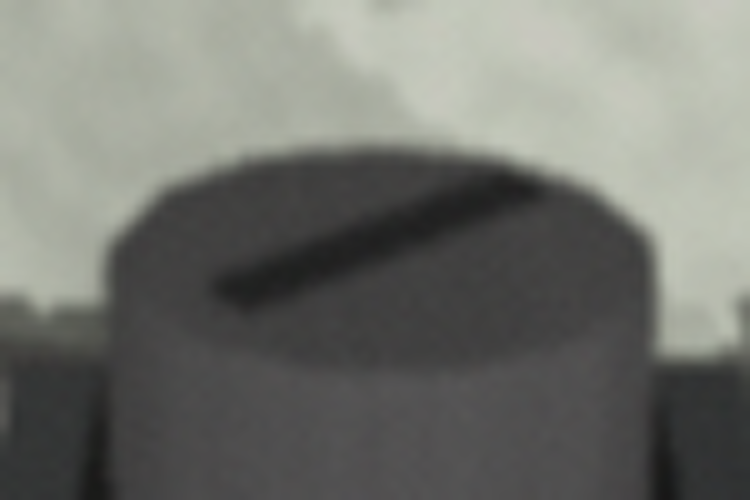

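View pics/z16.png

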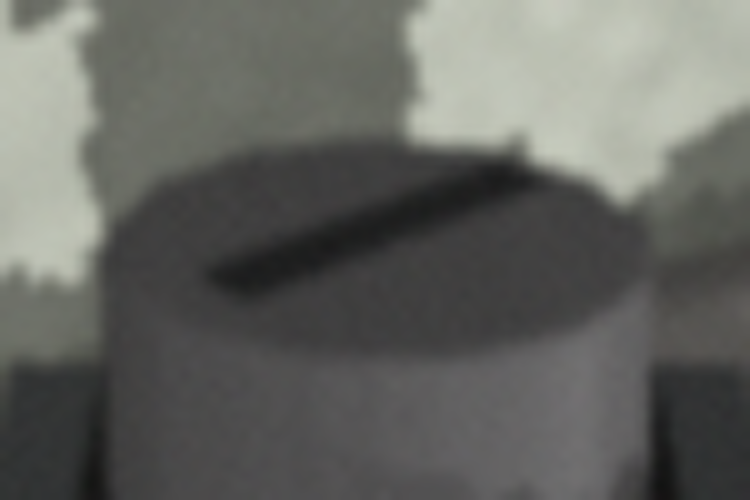

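```bash
cat > sl2.py <<'E'
from h import *
def slot(W,p1,p2,ell=None):
    ax=np.array([np.sin(np.radians(17.6)),np.cos(np.radians(17.6)),0]);ex=np.array([ax[1],-ax[0],0])
    E0=np.array([568,109.5,80.])+25*ax
    def h(p):
        e,v=ray(W,p);t=((E0-e)@ax)/(v@ax);X=e+v*t-E0;return np.array([X@ex,X[2]])
    return h(p1),h(p2),h
E
python3 - <<'E'
from sl2 import *
W=imaging.get_image('wrist')
a,b,h=slot(W,(238.0,229),(267.5,218.8));d=a-b
print(a,b,'from vertical, + to front',np.degrees(np.arctan2(-d[0],d[1])))
for p in ((225.7,226.5),(280.5,226),(252,214.8),(253,236.8)):print(h(p))
E
```

```text
[-5.94980671  6.7393301 ] [ 5.09333957 -8.70115953] from vertical, + to front 35.57261532736709
[-12.57885779   5.60467677]
[13.0519063  -1.75458997]
[ -4.03494965 -11.8063565 ]
[ 3.02464148 12.69697088]
```

```bash
python3 - <<'E'
from roll import *
W=imaging.get_image('wrist');T=imaging.get_image('top');s=status.sense()
Rt=R.from_euler('xyz',s['tcp_rot']).as_matrix()
off=Rt.T@(W['eye']-s['tcp_pos']);Rr=Rt.T@R.from_euler('xyz',W['orientation']).as_matrix()
print(off)
poses={'w1':([492.2,-27.94,328.9],[3.13097,.005177,1.317957]),'w2':([539.742,-3.909,265.775],[3.12522,.006821,1.25148]),
'w3':([535.493,18.67,265.023],[-3.14013,.006895,1.25382]),'w4':([536.614,18.027,206.846],[3.13985,.005115,1.25255]),
'w7':([536.887,18.695,341.889],[3.13816,.004728,1.25267]),'w9':([529.574,126.877,330.969],[2.60697,.007923,1.2547]),'w10':([554.82,116.989,130.615],[2.61272,.001347,1.231615])}
rs=[ray(T,(245.1,227.05))];ds=[T];ps=[(245.1,227.05)];nm=['top']
for k,(p,o) in poses.items():
    Rt=R.from_euler('xyz',o).as_matrix()
    d=dict(image=cv2.cvtColor(cv2.imread(f'pics/{k}.png'),cv2.COLOR_BGR2RGB),mtx=W['mtx'],eye=np.array(p)+Rt@off,orientation=R.from_matrix(Rt@Rr).as_euler('xyz'))
    pr=proj(d,model(1.1,45));m=chip(d).astype(np.uint8);n,l,st,ce=cv2.connectedComponentsWithStats(m)
    c=[(ce[i],st[i,4]) for i in range(1,n) if np.linalg.norm(ce[i]-pr)<20 and st[i,4]>8]
    print(k,np.round(pr,1),[(np.round(a,1),b) for a,b in c])
    if c: a=max(c,key=lambda t:t[1])[0];rs.append(ray(d,a));ds.append(d);ps.append(a);nm.append(k)
X,res=tri(rs);print(X,dict(zip(nm,np.round(res,1))))
X,res=tri(rs[1:]);print('wrist only',X,np.round(res,1))
D=X-np.array([536.5,16.5,80]);yw=np.radians(-17.6)
x=D@[np.cos(yw),np.sin(yw),0];y=D@[-np.sin(yw),np.cos(yw),0];print('stand',x,y,D[2],'roll',np.arctan2(-x,D[2]),'r',np.hypot(x,D[2]))
# bar axis consistency: bar mid from bar_left G
print('mid from G',np.array([568,109.5])-100*np.array([.302,.953]))
E
```

```text
[  83.195302      0.21680646 -174.71632127]
w1 [244.  114.2] [(array([245.2, 114.2]), np.int32(70))]
w2 [208.3 150.9] [(array([210.5, 149.7]), np.int32(86))]
w3 [220.6 167. ] [(array([222.7, 165.5]), np.int32(84))]
w4 [213.1 181.1] [(array([215.6, 179. ]), np.int32(119))]
w7 [224.5 154.8] [(array([226. , 153.9]), np.int32(57))]
w9 [171.5 228.4] [(array([170.8, 226.1]), np.int32(69))]
w10 [208.9 327.8] [(array([205.9, 320.1]), np.int32(241))]
[499.01571068  27.91438389  91.12451753] {'top': np.float64(0.7), 'w1': np.float64(0.2), 'w2': np.float64(0.1), 'w3': np.float64(0.2), 'w4': np.float64(0.2), 'w7': np.float64(0.1), 'w9': np.float64(0.3), 'w10': np.float64(0.4)}
wrist only [498.95015027  27.67007493  90.6749687 ] [0.  0.2 0.1 0.1 0.1 0.3 0.2]
stand -39.169660672936196 -0.7067327735964133 10.674968697919681 roll 1.3047264507887353 r 40.59824225178387
mid from G [537.8  14.2]
```

```bash
cat > z20.py <<'E'
from h import *
for k,b in (('w9',(120,190,160,230)),('w10',(150,230,200,280)),('w12',(180,260,215,295)),('w7',(50,130,215,295)),('w3',(45,125,215,295))):
    im=cv2.imread(f'pics/{k}.png')[b[0]:b[1],b[2]:b[3]];print(k,b,im.shape)
    if k=='w9': im=cv2.copyMakeBorder(im,0,10,0,10,cv2.BORDER_CONSTANT)
    o=cv2.resize(im,(300,300),interpolation=2) ; globals()[k]=o
o=np.vstack([np.hstack([w9,w10]),np.hstack([w12,w3])]);cv2.imwrite('pics/m20.png',o[:600,:600])
E
python3 z20.py
```

```text
w9 (120, 190, 160, 230) (70, 70, 3)
w10 (150, 230, 200, 280) (80, 80, 3)
w12 (180, 260, 215, 295) (80, 80, 3)
w7 (50, 130, 215, 295) (80, 80, 3)
w3 (45, 125, 215, 295) (80, 80, 3)
```

View pics/m20.png

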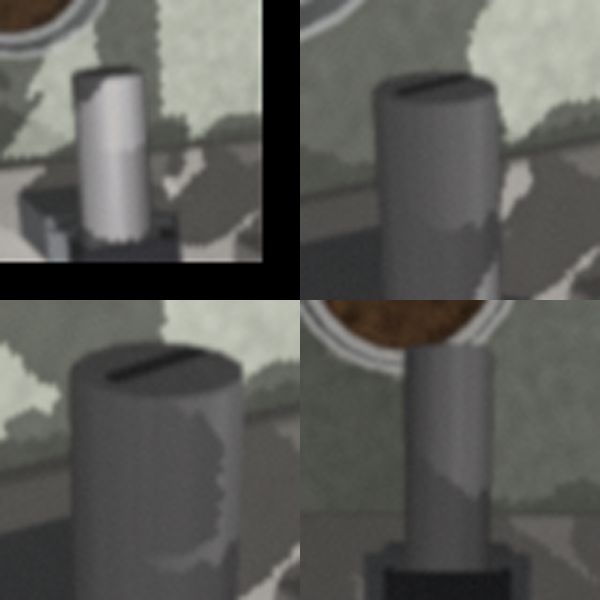

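```bash
python3 - <<'E'
from roll import *
W=imaging.get_image('wrist');s=status.sense()
Rt=R.from_euler('xyz',s['tcp_rot']).as_matrix()
off=Rt.T@(W['eye']-s['tcp_pos']);Rr=Rt.T@R.from_euler('xyz',W['orientation']).as_matrix()
poses={'w9':([529.574,126.877,330.969],[2.60697,.007923,1.2547]),'w10':([554.82,116.989,130.615],[2.61272,.001347,1.231615]),'w12':([574.119,106.818,63.025],[2.59875,-.010926,1.26117]),'now':(s['tcp_pos'],s['tcp_rot'])}
px={'w9':(188.8,138.9),'w10':(236,172.9),'w12':(256.6,198.7),'now':(253,226)}
def dd(k):
    p,o=poses[k];Rt=R.from_euler('xyz',o).as_matrix()
    return dict(mtx=W['mtx'],eye=np.array(p)+Rt@off,orientation=R.from_matrix(Rt@Rr).as_euler('xyz'))
for ks in (['w9','w10','w12'],['w9','w10','w12','now'],['w9','now'],['w10','now']):
    X,res=tri([ray(dd(k),px[k]) for k in ks]);print(ks,X.round(1),np.round(res,1))
ax=np.array([.302,.953,0])
for k,w in (('w10',32.5),('w12',45.9),('now',54.5)):
    d=dd(k);Rc=R.from_euler('xyz',d['orientation']).as_matrix();P=np.array([568,109.5,80])+25*ax
    print(k,'depth of G-end',(Rc.T@(P-d['eye']))[2],'depth by width',284.15*28/w)
E
```

```text
['w9', 'w10', 'w12'] [575.6 132.9  79.9] [0.5 0.1 0.6]
['w9', 'w10', 'w12', 'now'] [575.4 133.2  80.6] [0.6 0.2 0.6 0.3]
['w9', 'now'] [575.7 133.5  81.8] [0.1 0.1]
['w10', 'now'] [575.3 133.2  80.7] [0.2 0.2]
w10 depth of G-end 233.03673419328018 depth by width 244.80615384615382
w12 depth of G-end 167.05595852762403 depth by width 173.33769063180827
now depth of G-end 140.07454137120595 depth by width 145.98532110091742
```

No slip: the slot in the bar's end stays fixed relative to the tool. The arm now hides the chip, and further rear lean brings the forearm near the column. I'll release, back off and look, then regrip from the front-leaning side.

```bash
python3 -m inch '[[[0,0,0,0,0,0,0.5],[0,0,0,0,0,0,0.5],[0,0,0,0,0,0,0.5],[0,0,0,0,0,-0.02,0.5],[0,0,0,0,0,-0.03,0.5],[0,0,0,0,0,-0.035,0.5],[0,0,0,0,0,-0.035,0.5],[-6,0,0,0,0,0,0.5],[-6,0,0,0,0,0,0.5],[-6,0,0,0,0,0,0.5]]]'
python3 - <<'E'
from roll import *
s=status.sense();print(s['tcp_pos'],s['tcp_rot'],s['wrist_force'],s['finger_gap'])
W=snap('wrist','w21.png');snap('top','t21.png')
print(near(W))
for r in (0.3,0.5,0.7):print(proj(W,model(r,43)))
E
```

```text
time_s: 23.05
tcp_pos: [589.8, 100.5, 154.2]
tcp_rot: [3.083, -0.008, 1.262]
wrist_force: [-0.4, 0.2, -0.6]
finger_gap: 0.75
[589.83153614 100.49465597 154.17916175] [ 3.08289555 -0.00757982  1.26166792] [-0.3616774   0.20751313 -0.63924686] 0.7504471232339053
([((np.float64(198.8), np.float64(304.7)), 207)], array([222.80384164, 286.0337549 ]))
[207.01788725 308.70051289]
[198.4828294  306.45361821]
[191.28577558 303.07437377]
```

View pics/w21.png

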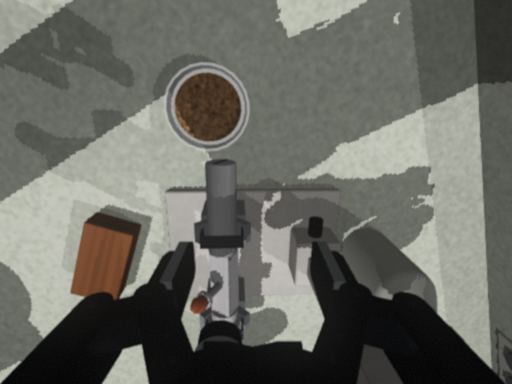

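View pics/t21.png

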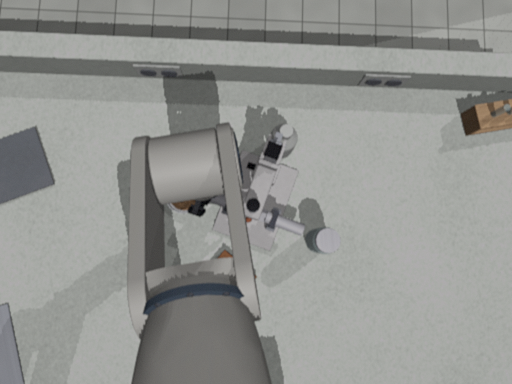

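```bash
python3 -m inch '[[[-6,0,0,0,-0.01,-0.01,0.5],[-6,0,0,0,-0.01,-0.01,0.5],[-5,0,0,0,-0.01,-0.01,0.5],[0,0,0,0,0,0,0.5],[0,0,0,0,0,0,0.5],[0,0,0,0,0,0,0.5],[0,0,0,0,0,0,0.5],[0,0,0,0,0,0,0.5],[0,0,0,0,0,0,0.5],[0,0,0,0,0,0,0.5]]]'
cat > fit.py <<'E'
from roll import *
s=status.sense();print(s['tcp_pos'],s['tcp_rot'])
Rt=R.from_euler('xyz',s['tcp_rot']).as_matrix()
W=snap('wrist','w22.png');a=near(W)[0];print(a)
w21=([589.8315,100.4947,154.1792],[3.082896,-.00758,1.261668])
off=Rt.T@(W['eye']-s['tcp_pos']);Rr=Rt.T@R.from_euler('xyz',W['orientation']).as_matrix()
Q=R.from_euler('xyz',w21[1]).as_matrix()
d=dict(mtx=W['mtx'],eye=np.array(w21[0])+Q@off,orientation=R.from_matrix(Q@Rr).as_euler('xyz'))
if a:
    X,res=tri([ray(W,a[0][0]),ray(d,(198.8,304.7))]);print(X,res)
    for r in (0.3,0.4,0.5,0.6,0.7):
        for rad in (42,45): print(r,rad,[np.round(proj(D,model(r,rad,c=(537.3,14.5,80.5)))-p,1) for D,p in ((W,a[0][0]),(d,(198.8,304.7)))])
G=np.array([568,109.5,80.]);print('delta',Rt.T@(G+(47-60)*Rt[:,2]-s['tcp_pos']))
E
python3 fit.py
```

```text
time_s: 23.98
tcp_pos: [555.6, 108.6, 175.2]
tcp_rot: [2.799, 0.004, 1.26]
wrist_force: [0.2, -0.1, -0.3]
finger_gap: 0.748
[555.62849575 108.60880011 175.16504337] [2.79920597 0.00398054 1.2600175 ]
[((np.float64(219.7), np.float64(289.5)), 171)]
[515.34313642  21.10098167 113.40924964] [np.float64(0.06728663981149699), np.float64(0.06728663981149553)]
0.3 42 [array([12.5,  1.8]), array([10.9,  4.9])]
0.3 45 [array([12.4,  3.9]), array([9.6, 7.2])]
0.4 42 [array([8.1, 1.8]), array([6.6, 3.9])]
0.4 45 [array([7.7, 3.9]), array([5. , 6.2])]
0.5 42 [array([3.8, 1.5]), array([2.6, 2.7])]
0.5 45 [array([3. , 3.6]), array([0.6, 4.8])]
0.6 42 [array([-0.4,  0.9]), array([-1.1,  1.1])]
0.6 45 [array([-1.6,  2.9]), array([-3.4,  3.1])]
0.7 42 [array([-4.4,  0.1]), array([-4.5, -0.6])]
0.7 45 [array([-5.9,  2. ]), array([-7. ,  1.2])]
delta [  5.01048764 -21.10545229  80.48630237]
```

View pics/w22.png

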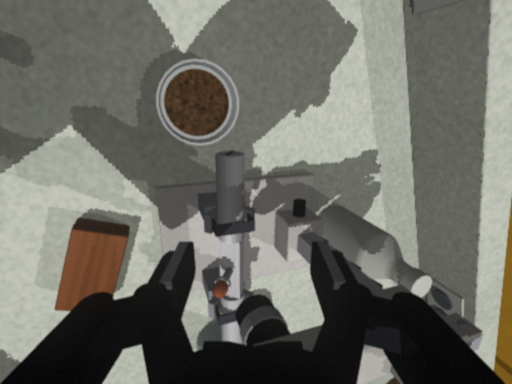

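Two views put the roll at about 0.60 rad. The end slot, if it is parallel to the specimen, reads 0.62, which agrees. I'll regrip leaning about 20° front and turn the last 35°.

```bash
python3 -m inch '[[[0,0,0,0,-0.011,0,0.5],[0,0,0,0,-0.01,0,0.5],[0,0,0,0,0,0.02,0.5],[0,0,0,0,0,0.02,0.5],[0,0,0,0,0,0.02,0.5],[0,0,0,0,0,0.02,0.5],[0,0,0,0,0,0.01,0.5],[0,0,0,0,0,0,0.5],[0,0,0,0,0,0,0.5],[0,0,0,0,0,0,0.5]]]'
python3 - <<'E'
from h import *
s=status.sense();print(s['tcp_pos'],s['tcp_rot'],s['wrist_force'])
Rt=R.from_euler('xyz',s['tcp_rot']).as_matrix()
G=np.array([568,109.5,80.]);print(Rt.T@(G+47*Rt[:,2]-s['tcp_pos']))
snap('wrist','w23.png')
E
```

```text
time_s: 24.87
tcp_pos: [559.0, 106.7, 78.9]
tcp_rot: [2.802, 0.004, 1.26]
wrist_force: [-1.2, 0.0, 0.7]
finger_gap: 0.75
[559.03362673 106.69517524  78.93723321] [2.80183884 0.00392663 1.26007687] [-1.18431874  0.00317417  0.69418549]
[ 5.40770997  7.60171963 48.53717152]
```

View pics/w23.png

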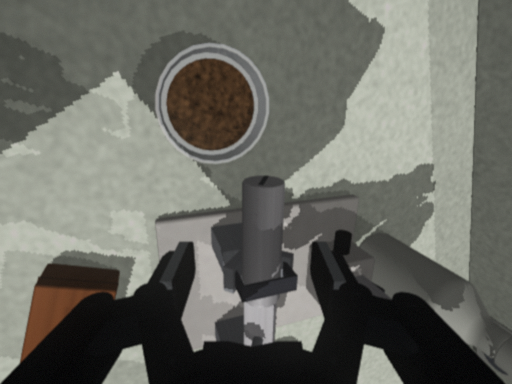

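```bash
python3 -m inch '[[[0,0,0,0.003,0.004,0,0.5],[0,0,0,0.002,0.003,0,0.5],[0,0,0,0,0,0,0.5],[0,0,0,0,0,0.015,0.5],[0,0,0,0,0,0.015,0.5],[0,0,0,0,0,0.012,0.5],[0,0,0,0,0,0.004,0.5],[0,0,0,0,0,0,0.5],[0,0,0,0,0,0,0.5],[0,0,0,0,0,0,0.5]]]'
python3 - <<'E'
from h import *
s=status.sense();print(s['tcp_pos'],s['tcp_rot'],s['wrist_force'])
Rt=R.from_euler('xyz',s['tcp_rot']).as_matrix()
G=np.array([568,109.5,80.]);print(Rt.T@(G+47*Rt[:,2]-s['tcp_pos']))
snap('wrist','w24.png')
E
```

```text
time_s: 25.75
tcp_pos: [587.6, 107.0, 43.6]
tcp_rot: [2.792, -0.003, 1.261]
wrist_force: [-0.3, -0.1, -0.1]
finger_gap: 0.747
[587.63154786 106.99718881  43.57829732] [ 2.79239147 -0.00282388  1.26064155] [-0.32808693 -0.09768861 -0.12359611]
[-3.50540918 -5.81929797  6.10929154]
```

View pics/w24.png

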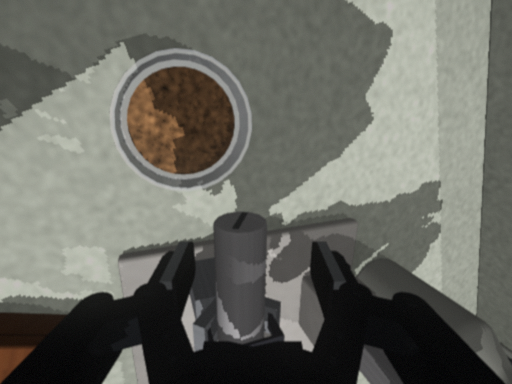

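```bash
python3 -m inch '[[[0,0,0,-0.0025,-0.0055,0,0.5],[0,0,0,0,0,0,0.5],[0,0,0,0,0,0,0.5],[0,0,0,0,0,0.006,0.5],[0,0,0,0,0,0,0.5],[0,0,0,0,0,0,0.5],[0,0,0,0,0,0,0.5],[0,0,0,0,0,0,0.5],[0,0,0,0,0,0,0.5],[0,0,0,0,0,0,0.5]]]'
python3 - <<'E'
from h import *
s=status.sense();print(s['tcp_pos'],s['tcp_rot'],s['wrist_force'])
Rt=R.from_euler('xyz',s['tcp_rot']).as_matrix()
G=np.array([568,109.5,80.]);print(Rt.T@(G+47*Rt[:,2]-s['tcp_pos']))
E
```

```text
time_s: 26.63
tcp_pos: [583.9, 105.9, 37.1]
tcp_rot: [2.79, -0.004, 1.261]
wrist_force: [0.3, -0.7, -0.8]
finger_gap: 0.748
[583.94455437 105.88223244  37.10966344] [ 2.79035923 -0.00419361  1.26092149] [ 0.30073729 -0.65320296 -0.84098569]
[-1.23678651 -0.53532422  1.11882942]
```

Aligned to within about 1 mm. Closing.

```bash
python3 -m inch '[[[0,0,0,0,0,0,0],[0,0,0,0,0,0,-1],[0,0,0,0,0,0,-1],[0,0,0,0,0,0,-1],[0,0,0,0,0,0,-1],[0,0,0,0,0,0,-1],[0,0,0,0,0,0,-1],[0,0,0,0,0,0,-1],[0,0,0,0,0,0,-1],[0,0,0,0,0,0,-1]]]' 35
python3 chk.py; python3 slot.py z25.png
```

```text
time_s: 27.47
tcp_pos: [582.6, 106.3, 36.8]
tcp_rot: [2.792, -0.005, 1.259]
wrist_force: [-0.2, 0.4, 0.2]
finger_gap: 0.317
[582.62669775 106.28542991  36.75959724] [ 2.79216002 -0.00477901  1.25911753] [-0.15625333  0.38279372  0.17501541] [ 0.12533992  0.17229383 -0.02715511] 0.31721780437547425
axis in tool [ -1.21902463   0.79931838 -45.73708831] lean deg 159.97898468554618
[((np.float64(247.9), np.float64(219.6)), 15), ((np.float64(237.4), np.float64(273.2)), 686)]
```

View pics/z25.png

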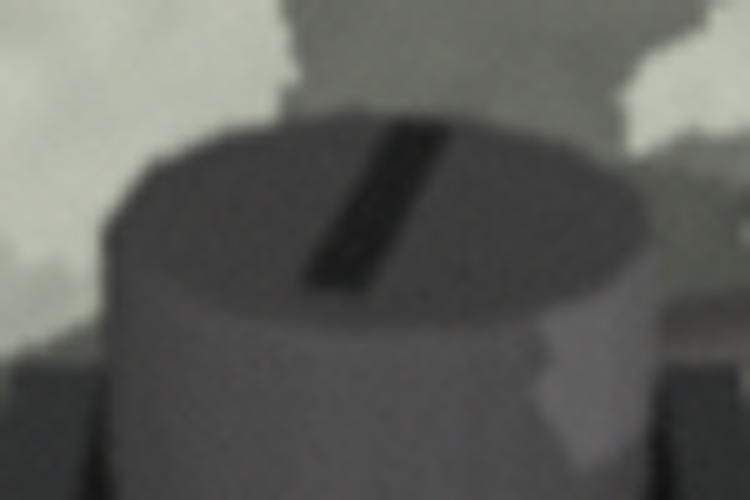

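```bash
python3 - <<'E'
from sl2 import *
W=imaging.get_image('wrist');a,b,h=slot(W,(248.6,228.2),(257,212.8));d=a-b;print(a,b,np.degrees(np.arctan2(-d[0],d[1])))
E
python3 -m inch '[[[4,0,0,0,-0.0032,-0.0001,-1],[4,0,0,0,-0.0032,-0.0001,-1],[4,0,0,0,-0.0032,-0.0001,-1],[4,0,0,0,-0.0032,-0.0001,-1],[4,0,0,0,-0.0032,-0.0001,-1],[4,0,0,0,-0.0032,-0.0001,-1],[4,0,0,0,-0.0032,-0.0001,-1],[0,0,0,0,0,0,-1],[0,0,0,0,0,0,-1],[0,0,0,0,0,0,-1]]]'
python3 chk.py; python3 slot.py z26.png
```

```text
[-5.21574436  7.1605814 ] [ 5.02631158 -8.63166524] 32.96541105716404
time_s: 28.45
tcp_pos: [560.5, 113.9, 34.6]
tcp_rot: [-2.976, -0.012, 1.254]
wrist_force: [-0.9, 1.6, 3.3]
finger_gap: 0.311
[560.53716394 113.92854367  34.58475042] [-2.97590101 -0.01176406  1.25444818] [-0.93590827  1.62846585  3.32461532] [0.10156956 0.18012201 0.19989135] 0.3114758437703073
axis in tool [ -1.35273017   0.8605349  -46.20909452] lean deg -170.50656838148225
[]
```

View pics/z26.png

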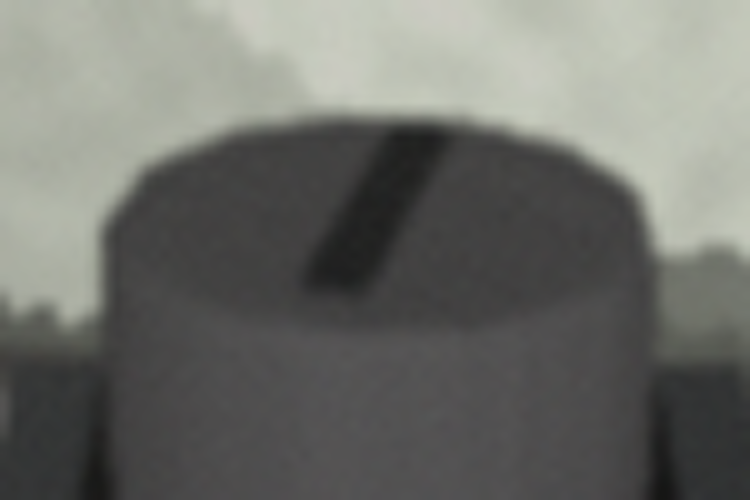

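```bash
python3 -m inch '[[[4,0,0,0,-0.0032,0,-1],[0,0,0,0,0,0,-1],[0,0,0,0,0,0,-1],[0,0,0,0,0,0,-1],[0,0,0,0,0,0,-1],[0,0,0,0,0,0,-1],[0,0,0,0,0,0,-1],[0,0,0,0,0,0,-1],[0,0,0,0,0,0,-1],[0,0,0,0,0,0,-1]]]'
python3 chk.py; python3 slot.py z27.png;  python3 - <<'E'
from sl2 import *
W=imaging.get_image('wrist');a,b,h=slot(W,(248.6,228.2),(257,212.8));d=a-b;print(a,b,np.degrees(np.arctan2(-d[0],d[1])))
snap('wrist','w27.png')
E
```

```text
time_s: 29.38
tcp_pos: [558.0, 114.7, 35.1]
tcp_rot: [-2.917, -0.011, 1.257]
wrist_force: [0.6, 0.7, 0.7]
finger_gap: 0.315
[557.96384535 114.68362031  35.12432423] [-2.91743453 -0.01076118  1.25650897] [0.56729067 0.671155   0.6682701 ] [ 0.03155591 -0.07859321 -0.03091136] 0.3152069512391101
axis in tool [ -1.34413397   0.88911985 -46.24741469] lean deg -167.15668540443795
[]
[-0.49313041  8.4618173 ] [ -0.55562499 -10.81899341] -0.18571123298389552
```

View pics/z27.png

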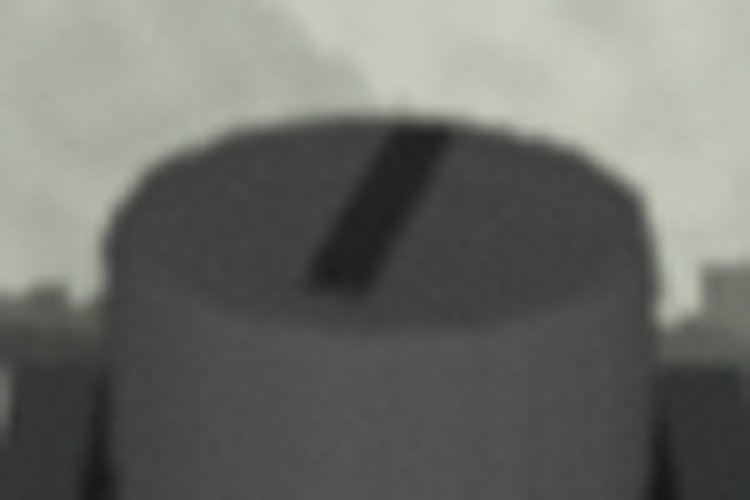

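The slot reads vertical (−0.2°). Release, retreat and check the specimen itself.

```bash
python3 -m inch '[[[0,0,0,0,0,0,0.5],[0,0,0,0,0,0,0.5],[0,0,0,0,0,0,0.5],[0,0,0,0,0,-0.02,0.5],[0,0,0,0,0,-0.03,0.5],[0,0,0,0,0,-0.035,0.5],[0,0,0,0,0,-0.035,0.5],[-6,0,0,0,0,0,0.5],[-6,0,0,0,0,0,0.5],[0,0,0,0,0,0,0.5]]]'
python3 - <<'E'
from roll import *
s=status.sense();print(list(s['tcp_pos']),list(s['tcp_rot']),s['finger_gap'])
W=snap('wrist','w28.png');print(near(W))
for r in (-.2,-.1,0,.1,.2):print(r,proj(W,model(r,42,c=(537.3,14.5,80.5))))
E
```

```text
time_s: 30.42
tcp_pos: [583.9, 103.3, 156.4]
tcp_rot: [-3.128, -0.008, 1.255]
wrist_force: [-0.2, 0.8, -0.4]
finger_gap: 0.748
[np.float64(583.9452078725498), np.float64(103.33369283321188), np.float64(156.35172108375505)] [np.float64(-3.1282160108412222), np.float64(-0.007873008758676692), np.float64(1.25503578402628)] 0.7484772736262192
([((np.float64(232.0), np.float64(306.0)), 193)], array([234.77275409, 284.39384944]))
-0.2 [243.55436819 307.77376182]
-0.1 [238.92069647 308.25393547]
0 [234.25570116 308.40806816]
0.1 [229.62760959 308.23340089]
0.2 [225.10384488 307.7334995 ]
```

View pics/w28.png

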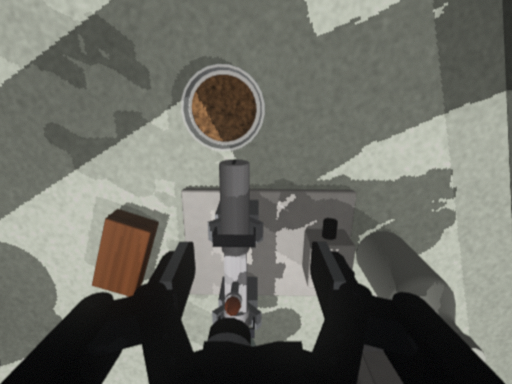

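```bash
python3 -m inch '[[[0,0,0,0.03,-0.005,0,0.5],[0,0,0,0.03,-0.004,0,0.5],[0,-6,0,0,0,0,0.5],[0,-6,0,0,0,0,0.5],[0,-6,0,0,0,0,0.5],[0,-6,0,0,0,0,0.5],[0,-6,0,0,0,0,0.5],[0,-6,0,0,0,0,0.5],[0,0,0,0,0,0,0.5],[0,0,0,0,0,0,0.5]]]'
python3 - <<'E'
from roll import *
s=status.sense();print(list(s['tcp_pos']),list(s['tcp_rot']),s['finger_gap'])
W=snap('wrist','w29.png');print(near(W))
for r in (-.2,-.1,0,.1,.2):print(r,proj(W,model(r,42,c=(537.3,14.5,80.5))))
b=(150,330,180,310)
im=W['image'][b[0]:b[1],b[2]:b[3]];cv2.imwrite('pics/z29.png',cv2.cvtColor(cv2.resize(im,None,fx=3.3,fy=3.3,interpolation=2),cv2.COLOR_RGB2BGR))
E
```

```text
time_s: 31.3
tcp_pos: [596.1, 164.0, 153.6]
tcp_rot: [-3.094, 0.659, 1.274]
wrist_force: [0.4, -0.8, 0.7]
finger_gap: 0.745
[np.float64(596.0709203415381), np.float64(164.02144597212447), np.float64(153.60290177250485)] [np.float64(-3.0938694757368768), np.float64(0.6586628740399925), np.float64(1.2737224067311677)] 0.745248690462699
([((np.float64(245.4), np.float64(259.1)), 96)], array([246.68722735, 236.28818172]))
-0.2 [253.8673103  261.17840318]
-0.1 [250.41398161 261.57842128]
0 [246.93897462 261.64221547]
0.1 [243.48397823 261.36914298]
0.2 [240.09029449 260.76326812]
```

View pics/w29.png

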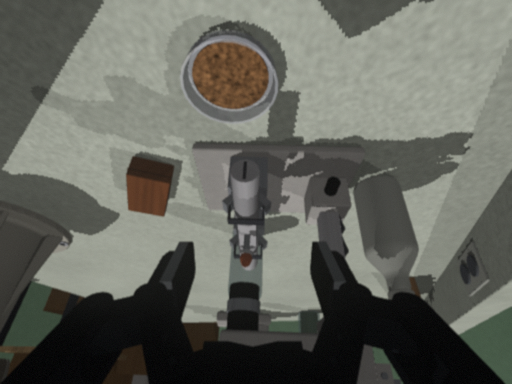

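View pics/z29.png

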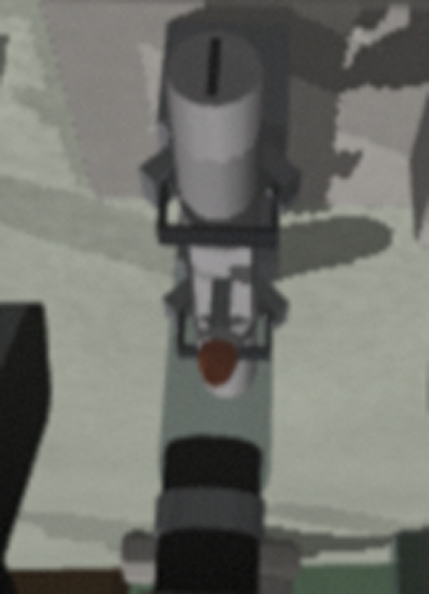

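```bash
python3 - <<'E'
from sl2 import *
from roll import model
W=imaging.get_image('wrist');a,b,h=slot(W,(243.4,178.0),(245.4,162.3));d=a-b;print(a,b,np.degrees(np.arctan2(-d[0],d[1])))
# end rim, zoom coordinates
for p in ((168,85),(262,85),(215,30),(215,103)): print(h((180+p[0]/3.3,150+p[1]/3.3)))
for c in ((537.3,14.5,80.5),(538.5,14.1,80.5)):
  for off,z in ((-11,8),(11,8),(-14,0),(14,0)):
    ex=np.array([.953,-.302,0]);ey=np.array([.302,.953,0]);print(np.round((proj(W,np.array(c)+ex*off+[0,0,z]+ey*30)-[180,150])*3.3,0),end=' ')
  print()
for n in ('bar_axis','lens','specimen','bar_left'):
    r=imaging.place_of('wrist',n);print(n,[(np.round(q['position'],1),round(q['p'],2)) for q in r[:2]])
b=(215,275,215,280);im=W['image'][b[0]:b[1],b[2]:b[3]];cv2.imwrite('pics/z30.png',cv2.cvtColor(cv2.resize(im,None,fx=9,fy=9,interpolation=2),cv2.COLOR_RGB2BGR))
E
```

```text
[-1.37257682  8.52547967] [-0.51536772 -9.73474828] 2.6877228679889242
[-12.89022883   6.27971163]
[13.01632081  5.66017778]
[ -0.95467672 -13.62950173]
[ 0.39985762 12.04683456]
[193. 248.] [254. 249.] [186. 228.] [263. 230.] 
[197. 248.] [258. 249.] [190. 228.] [267. 230.] 
bar_axis [(array([245.9, 228.8]), 0.66)]
lens [(array([241. , 284.8]), 0.61)]
specimen [(array([245.2, 229.1]), 0.56), (array([376.1, 185.1]), 0.32)]
bar_left [(array([243.8, 183.5]), 0.66)]
```

View pics/z30.png

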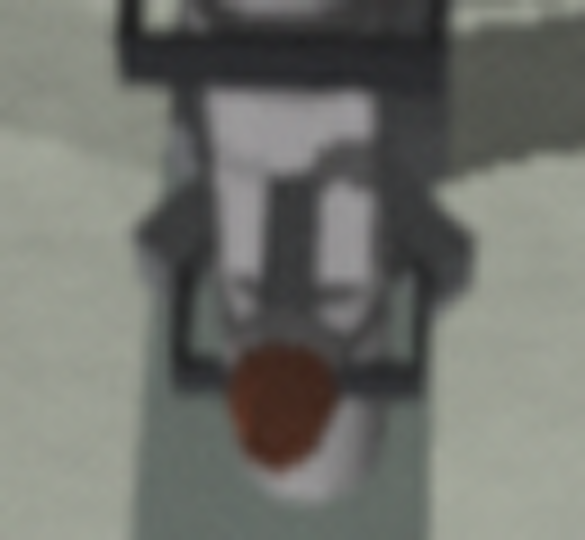

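```bash
python3 -m inch '[[[0,0,0,-0.014,-0.001,0.029,0.5],[0,0,0,-0.014,-0.001,0.029,0.5],[0,0,0,0,0,0,0.5],[0,0,0,0,0,0,0.5],[0,0,0,0,0,0,0.5],[0,0,0,0,0,0,0.5],[0,0,0,0,0,0,0.5],[0,0,0,0,0,0,0.5],[0,0,0,0,0,0,0.5],[0,0,0,0,0,0,0.5]]]'
python3 - <<'E'
from roll import *
s=status.sense();print(list(s['tcp_pos']),list(s['tcp_rot']),s['wrist_force'])
W=snap('wrist','w31.png');print(near(W))
for r in (-.1,0,.1):print(r,proj(W,model(r,42,c=(537.3,14.5,80.5))),proj(W,model(r,8,c=(537.3,14.5,80.5))))
b=(160,320,190,310)
im=W['image'][b[0]:b[1],b[2]:b[3]];cv2.imwrite('pics/z31.png',cv2.cvtColor(cv2.resize(im,None,fx=3.7,fy=3.7,interpolation=2),cv2.COLOR_RGB2BGR))
E
```

```text
time_s: 32.43
tcp_pos: [578.1, 107.9, 134.9]
tcp_rot: [-3.112, 0.64, 1.257]
wrist_force: [-0.5, -0.2, 0.0]
finger_gap: 0.751
[np.float64(578.1338247035261), np.float64(107.94498296807903), np.float64(134.93272898629382)] [np.float64(-3.112220104441985), np.float64(0.6404505052801812), np.float64(1.256945873306392)] [-4.67780079e-01 -2.13789990e-01  4.39266127e-04]
([((np.float64(242.5), np.float64(258.5)), 152)], array([243.82474866, 231.36072528]))
-0.1 [248.63013839 261.4276686 ] [246.43642021 230.7175807 ]
0 [244.41603706 261.57142585] [245.68471827 230.74369416]
0.1 [240.22288382 261.30912782] [244.93594431 230.70193907]
```

View pics/w31.png

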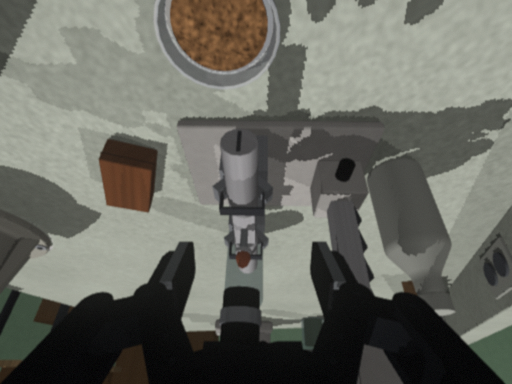

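View pics/z31.png

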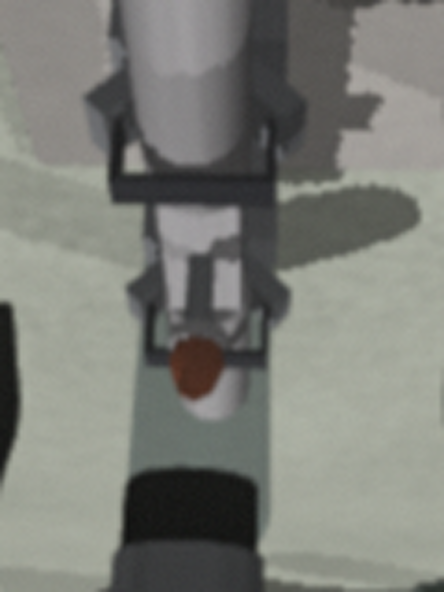

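```bash
python3 - <<'E'
from sl2 import *
W=imaging.get_image('wrist');b=(120,190,210,270);im=W['image'][b[0]:b[1],b[2]:b[3]]
cv2.imwrite('pics/z32.png',cv2.cvtColor(cv2.resize(im,None,fx=8,fy=8,interpolation=2),cv2.COLOR_RGB2BGR))
g=cv2.cvtColor(im,cv2.COLOR_RGB2GRAY)
m=(g<70).astype(np.uint8);n,l,st,ce=cv2.connectedComponentsWithStats(m)
_,_,h=slot(W,(0,0),(1,1))
for i in range(1,n):
    if 15<st[i,4]<150:
        ys,xs=np.nonzero(l==i);P=np.array([h((x+b[2],y+b[0])) for x,y in zip(xs,ys)])
        w,v=np.linalg.eigh(np.cov(P.T));d=v[:,1];d=d*np.sign(d[1]);print(st[i],ce[i]+[b[2],b[0]],P.mean(0),w,np.degrees(np.arctan2(-d[0],d[1])))
E
```

```text
[ 9  0 51  2 77] [244.50649351 120.33766234] [  2.90156599 -22.23345613] [  0.27950119 109.34494299] -89.61004729068692
[ 24  10   9  24 148] [238.34459459 141.12837838] [-0.64770208 -0.51845107] [ 1.82420216 42.42224296] 0.3409929660997788
[ 4 59 12 11 77] [220.4025974  185.35064935] [-10.15658473  38.730661  ] [3.12898738 4.10239015] 16.467574309875783
```

View pics/z32.png

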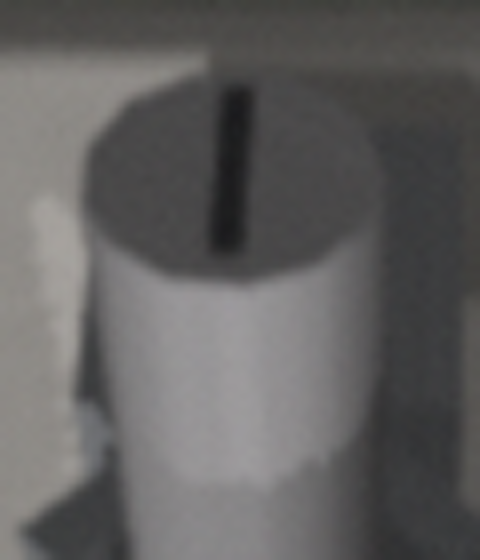

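Slot reads +0.3° from vertical, and the chip against lens and flat about +1–2°. The bar is upright. I'll back the arm clear and do a last check.

```bash
python3 -m inch '[[[0,0,0,0,0,-0.035,0.5],[0,0,0,0,0,-0.035,0.5],[0,0,0,0,0,-0.035,0.5],[0,0,0,0,0,-0.035,0.5],[0,0,0,0,0,-0.035,0.5],[0,0,0,0,-0.035,-0.01,0.5],[0,0,0,0,-0.035,-0.01,0.5],[0,0,0,0,-0.035,-0.01,0.5],[0,0,0,0,-0.03,0,0.5],[0,0,0,0,0,0,0.5]]]'
python3 - <<'E'
from h import *
s=status.sense();print(s['tcp_pos'],s['wrist_force'])
T=snap('top','t33.png');S=snap('scene','s33.png');snap('wrist','w33.png')
for c in ('scene','top'):
  for n in ('knob','jar','dish','slidebox','washbottle'):
    r=imaging.place_of(c,n);print(c,n,[(np.round(q['position'],1),round(q['p'],2)) for q in r[:1]])
E
```

```text
time_s: 33.37
tcp_pos: [490.9, 273.5, 307.5]
tcp_rot: [-3.106, 0.642, 1.258]
wrist_force: [1.0, -0.2, -1.0]
finger_gap: 0.753
[490.94053927 273.52530813 307.48927621] [ 1.00278337 -0.15318769 -1.03484374]
scene knob [(array([249.2, 142. ]), 0.81)]
scene jar [(array([186.2, 221.1]), 0.75)]
scene dish [(array([310.9, 205.8]), 0.68)]
scene slidebox [(array([244.6, 179.9]), 0.76)]
scene washbottle [(array([253.1, 270.8]), 0.71)]
top knob [(array([251.2, 200.3]), 0.9)]
top jar [(array([315.4, 237.8]), 0.96)]
top dish [(array([185.9, 195.2]), 0.67)]
top slidebox [(array([231.1, 270.9]), 0.7)]
top washbottle [(array([282.1, 145. ]), 0.7)]
```

View pics/s33.png

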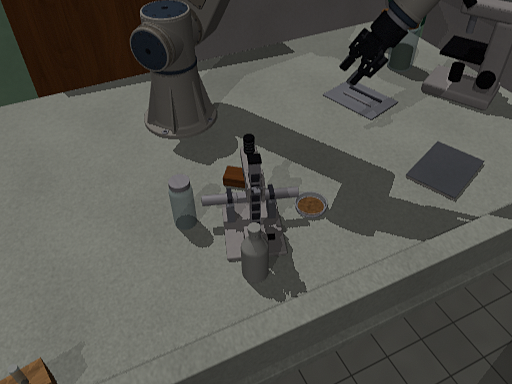

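View pics/t33.png

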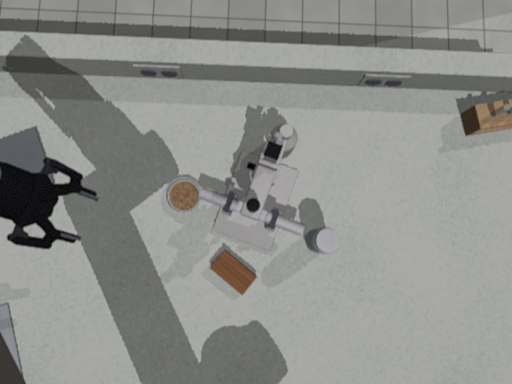

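The scene shows the knob at (249,142), one notch up, with the arm well clear. The top view has the jar, dish, slide box and wash bottle where they were, and the chip is hidden under the lens.

```bash
python3 -c "
from plant import manip
print(manip.finish_job())"
```

```text
the job is handed in; nothing more can be done
None
```

I handed the job in at about 33.5 s: the lens head is up one notch and hanging on its pawl, and the specimen stands upright under the lens.

- **Head:** I gripped the knob, raised it about 43 mm, lowered it until the pawl took the weight, and let go. The last scene picture puts the knob at row 142.0; 142.5 was predicted for +30 mm.
- **Bar:** I rolled it at its left end (towards the stand's +y) in two grasps, about 46° and then 33°, then released and backed off.
- **Missed grasp:** my first closing on the bar missed. The fingertips stopped at the top of the bar, about 30 mm short of where the reported TCP put them. I reopened and went deeper.
- **Uprightness:** my checks differ slightly.
  - The slot in the bar's end gave −0.2° to +2.7°, with +0.3° in the last and closest view. I took the slot to be parallel to the specimen because it agreed with the chip's position.
  - The chip measured against the lens and the flat gave about +1° to +2°. One rougher reading was +4°; the chip looks slightly off-centre on its disc.
- **Surroundings:** the jar, dish, slide box and wash bottle look unmoved in the last pictures. I saw no contact with the specimen.

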